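Line up a flange bearing with a drift and pin it with its screw

ROBOT

A 7-joint arm with a two-finger parallel gripper is mounted at the origin on the work surface. World frame = base frame: x ahead of the robot, y to its left, z up, the work surface at z = 0. Lengths are in m, angles in rad, forces in N, time in s.
With the tool pointing down it reaches from about 0.4 to 0.85 m from the base axis. Payload 10.4 kg.
Tool frame: the origin (TCP) lies at the centre of the arm's flange, where the gripper is bolted on; the fingertips stand 182 mm ahead of it and the grasp point (between the pads) lies 164 mm ahead of it (nose_length is the distance from the TCP to the fingertips, in m); z points along the fingers, x is the direction in which the jaws open and shut, and the axes are right-handed (so a half turn about z gives the same grasp; the last joint's range is limited). The gripper opens to 87 mm and grips with 3 to 60 N. Pads are 19 mm wide; open, the fingers measure 117 mm over their backs; the gripper's body (75 mm by 190 mm) begins 51 mm behind the grasp point.
Start: joints at [-0.023, 0.332, -0.065, 1.46, 0.022, 1.35, -0.088], TCP at [0.625, 0, 0.405] pointing down, gripper open.
Joint ranges: [-2.6, 2.6], [-0.5, 2.12], [-1.47, 1.34], [0.16, 2.42], [-1.27, 4.41], [0.06, 2.06], [-2.6, 2.6]. Speed limits (rad/s): [2.22, 2.22, 2.79, 2.79, 3.14, 3.14, 3.14].

INTERFACE

Orientations are given as a unit quaternion [w, x, y, z].
In Python, from plant import * gives the robot as it stands.
- The arm moves only by the tool servo_tool, never from a script. Its argument "motion" is text: rows parted by semicolons, each of 7 numbers parted by spaces: the shift along the world's x, y, z in cm, then the turn, a rotation vector about the world's x, y, z in rad, then the closure, from 0 (fully open) to 1 (shut). In form: x y z rx ry rz fingers; .... A call has 1 to 10 rows; each row shifts and turns the commanded pose from where the row before left it; what a row does not reach is not made up. A row lasts 1/12 s, in which the tool goes at most 41.7 mm and 7.16 degrees, less where a joint would pass 70% of its speed; a pose out of reach is approached as far as the arm can. A call is refused whole if a number of a shift passes 4.17 or a number of a turn 0.125, either way. A call with a gripper value outside its range is refused whole. The fingers move at their own pace and stop on an object; "squeeze" is the grip in N (left out, the last holds). Time passes only in rows, so rows that do not move let the fingers close. It gives the time, the measured TCP pose, the force and the opening at its end, in the units of the state.
- observe(): the state, without advancing time (a new reading comes with each control period).
- snapshot(name): name is "scene" or "side" or "wrist"; returns a dict with "frame" (480x640x3 uint8, red, green, blue), "fx", "fy", "cx", "cy" (pixels), "world_from_camera" (4x4, takes a point from camera to world coordinates); the wrist camera has in their place "tool_from_camera" (4x4, takes a point from camera to tool coordinates, whose origin is the TCP and whose axes are the tool frame's). Camera axes: x right, y down, z forward; pixel columns grow to the right and rows downward; lengths in m; the calibration is good to about 2 mm. A picture is of the moment at which its call begins: read the wrist's pose just before it. There is no depth.
- finish_job(): hands the job in, once; it reports no verdict.
The state is a dict: "t": time; "q": joint angles; "qvel": joint speeds; "joint_efforts": joint torques, N m; "ee_pos": TCP position; "tcp_rot": TCP orientation; "force": force on the tool from outside, world axes, zero at the start; "wrist_torque": the same for the moment, N m; "opening": finger opening in m.
Only numpy, scipy, OpenCV 4.12 (cv2) and the standard library are available. Lean on these libraries where they do the work, as an engineer would, in place of code of your own. Each camera call takes 0.05 s, during which the arm holds its last target.

TASK

The two-bolt flange bearing on the round pedestal is turned several millimetres out of line with the pedestal's holes. Take the tapered drift from the wooden block and push it down through either ear into the pedestal's hole, so that its taper draws the bearing round into line, until its collar sits on the ear; then drop the cap screw fully home through the other ear, leave the drift in to hold the line, and let go of both. Let the drift do the turning (do not push the bearing round with the gripper), feel your way so that drift or screw never loads the work with more than about 50 N, and leave the other things on the bench alone.

Things in the scene. Friction and masses are not known exactly. Their poses are not given: they have to be found in the camera images.
- bearing: Dark cast-iron two-bolt flange bearing, a rhombus 178 x 84 mm, 12 mm thick at the ears, lying flat on the pedestal. Origin: on the shaft axis at the flange's underside, 85 mm above the bench; z up, y along the line through both holes. It can only turn about the upright shaft, stiffly: it takes about 9 N sideways at a hole, and it stays where it is left.
- bearing_axis (a point): Point on the shaft axis, 12 mm above the bearing's origin (level with the ears' upper faces). The round hub is 84 mm across at the flange and 78 mm above it, up to 38 mm over the pedestal; the 40 mm steel shaft comes up through it to 52 mm over the pedestal.
- hole_a (a point): Centre of the mouth (upper face, 97 mm above the bench) of the 18 mm through hole in the ear on the bearing's +y side, 70 mm from the shaft axis. The ear is 12 mm thick and rounded to 19 mm radius. Under it the pedestal's 10 mm thick top flange has its own 18 mm through hole, also 70 mm from the shaft axis, with 65 mm of free space below.
- hole_b (a point): The same in the ear on the bearing's -y side. The pedestal's two holes, opposite one another under the ears, are not measured: at the start each lies 7 to 9.5 mm out of line with the ear's hole over it, round the shaft, both the same way round. Which way is not told: look into the hole or feel for it with the drift's tip on either side.
- pedestal: Grey round cast pedestal bolted to the bench: foot 156 mm, column 90 mm, top flange 190 mm across and 10 mm thick, its top 85 mm above the bench. Origin: centre of its underside, under the shaft. It carries the bearing. It is round and was set down anyhow: its own x and y axes do not tell where its holes are.
- drift_grip (a point): Centre of the steel drift's upright round grip, 22 mm in diameter and 46 mm long (23 mm either way). Below the grip: a collar 28 mm across and 6 mm thick, a parallel shank 17 mm in diameter and 23 mm long, then a 45 mm taper from 17 mm to 5 mm at the rounded tip, which is 97 mm below this point. z along the drift, up. 0.26 kg; it stands loosely in the block, collar on the block's top.
- drift_collar (a point): Centre of the underside of the drift's collar, 29 mm below the grip's centre, 68 mm above the tip.
- screw_head (a point): Centre of the round head of the steel cap screw: head 24 mm in diameter, 16 mm high; below it a plain 16 mm shank 45 mm long with a 5 mm chamfer to 11 mm at the foot. z along the screw, up. 0.12 kg; it stands in the block with the head's underside on the block's top.
- screw_seat (a point): Centre of the underside of the screw's head, 8 mm below the head's centre.
- block: Drilled wooden block screwed to the bench, 70 x 170 mm and 85 mm high, origin at the centre of its underside, long side along its y. The drift stands in its hole at y = -50 mm and the screw at y = +50 mm; a third, empty hole is in the middle.
- bowl: Bystander: turned wooden bowl, 120 mm across, 55 mm high, origin under its centre.
- wrench: Bystander: steel wrench 180 mm long lying on the bench, origin under its middle.
- tin: Bystander: plain metal tin, 64 mm across, 95 mm high, origin under its centre.
- offcut: Bystander: wooden offcut 50 x 110 x 40 mm, origin under its centre.
Mind the look-alikes: they are no part of the job. What is shaped like the part that bears drift_grip but yellow is not meant.

How it is judged:
By the outcome, as a careful person would: the job done as asked, in the order asked, and still so for the second after the job is handed in, with the robot touching nothing.
It also fails if it takes over 72 s, if anything falls off the work surface, if the arm or the gripper's body presses on something with over 40 N, if the wrist force passes 120 N, or if a joint passes its speed limit or range.

## Working session

There is one attempt and no reset: what is moved stays moved. The work goes in short steps, Python scripts to look and compute and a tool call to move; the robot and the scene stay as the last step left them, time stands still between calls to the robot, and variables do not carry over. Pictures are saved under pics/ and viewed, and the job is handed in when it is done.

Besides the shell and the picture viewer there is one more tool, called after "Call:" by a JSON object that holds its "fn" and its "kwargs". servo_tool: Moves the arm, as the interface text tells. Its arguments: {"type":"object","properties":{"motion":{"type":"string"},"squeeze":{"type":"number"}},"required":["motion"]}

```bash
ls; mkdir -p pics
python3 - <<'E'
from plant import *
import cv2
print(observe())
for n in ["scene","side","wrist"]:
    s=snapshot(n); cv2.imwrite(f"pics/{n}0.png",s["frame"][:,:,::-1])
    print(n,s["fx"],s["fy"],s["cx"],s["cy"]); print(s.get("world_from_camera",s.get("tool_from_camera")))
print(observe()["t"])
E
```

```text
pics
{'t': 0.0, 'q': array([-0.02259997,  0.33287947, -0.06470366,  1.46097009,  0.02164178,
        1.3498946 , -0.08849347]), 'qvel': array([ 0.00016323,  0.00032853, -0.00070135, -0.00051232, -0.00041842,
        0.00105746,  0.00125498]), 'joint_efforts': array([-1.20520472e-04, -6.23245955e+01,  2.44190963e-02, -3.89891267e+01,
       -6.13984605e-02,  3.97891912e-02,  1.87085252e-04]), 'ee_pos': array([6.24865480e-01, 8.17726576e-07, 4.03935290e-01]), 'tcp_rot': array([ 5.38945794e-05,  9.99999735e-01,  2.03704462e-05, -7.25396192e-04]), 'force': array([-0.33888325,  0.07172661,  0.69188913]), 'wrist_torque': array([-0.02915587, -0.02942051,  0.01465644]), 'opening': 0.0869736782349425}
scene 452.90530814219244 452.90530814219244 326.25623304110974 232.02478715226582
[[ 0.8141633   0.45333054 -0.36280785  0.88195579]
 [ 0.58060832 -0.6417229   0.50108451 -0.33147628]
 [-0.0056652  -0.61861388 -0.78567472  0.63364446]
 [ 0.          0.          0.          1.        ]]
side 449.16233297283577 449.16233297283577 326.9607977352015 240.02878132521082
[[-0.89546909 -0.34778935  0.27780872  0.38692379]
 [-0.44512081  0.70190632 -0.55605304  0.46517081]
 [-0.00160637 -0.62158675 -0.78334369  0.73091271]
 [ 0.          0.          0.          1.        ]]
wrist 391.5465870012994 391.5465870012994 321.68780625028427 238.26859488176208
[[ 9.99999780e-01 -2.19017099e-04  6.25980233e-04 -2.96339553e-04]
 [ 4.85708226e-05  9.65546035e-01  2.60232305e-01 -7.11266230e-02]
 [-6.61408056e-04 -2.60232218e-01  9.65545833e-01  2.14276652e-02]
 [ 0.00000000e+00  0.00000000e+00  0.00000000e+00  1.00000000e+00]]
0.15
```

View pics/scene0.png

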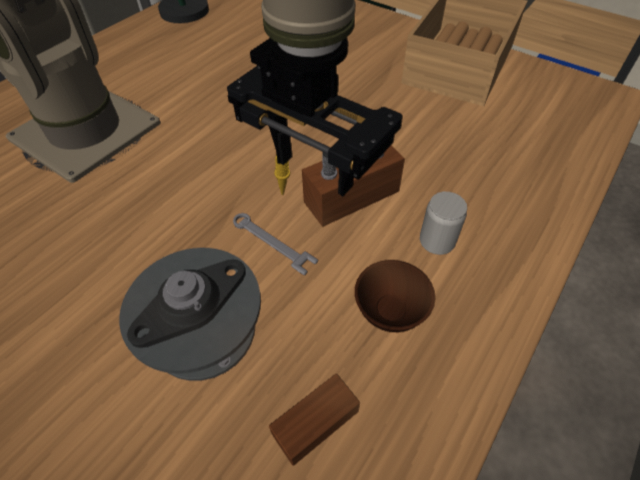

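View pics/side0.png

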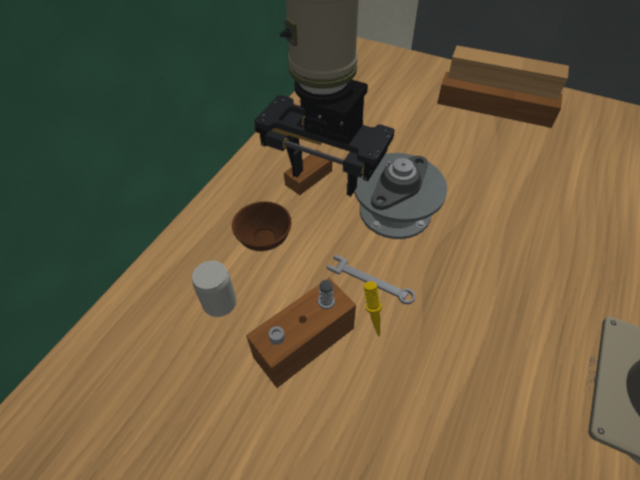

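View pics/wrist0.png

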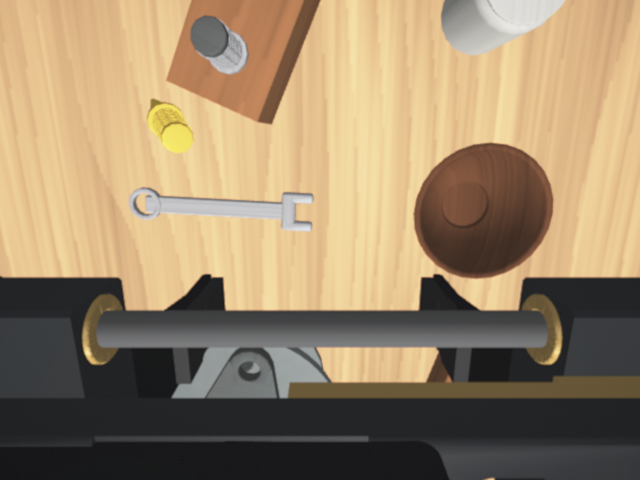

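Run:
```python
import cv2
def crop(n,x,y,w,h,o):
    im=cv2.imread(f"pics/{n}.png")[y:y+h,x:x+w]; cv2.imwrite(f"pics/{o}.png",cv2.resize(im,(800,int(800*h/w)),interpolation=cv2.INTER_CUBIC))
crop("scene0",110,240,160,120,"sc1")
crop("side0",340,140,120,90,"sd1")
crop("side0",240,260,160,120,"sd2")
```

```text
(no output)
```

View pics/sc1.png

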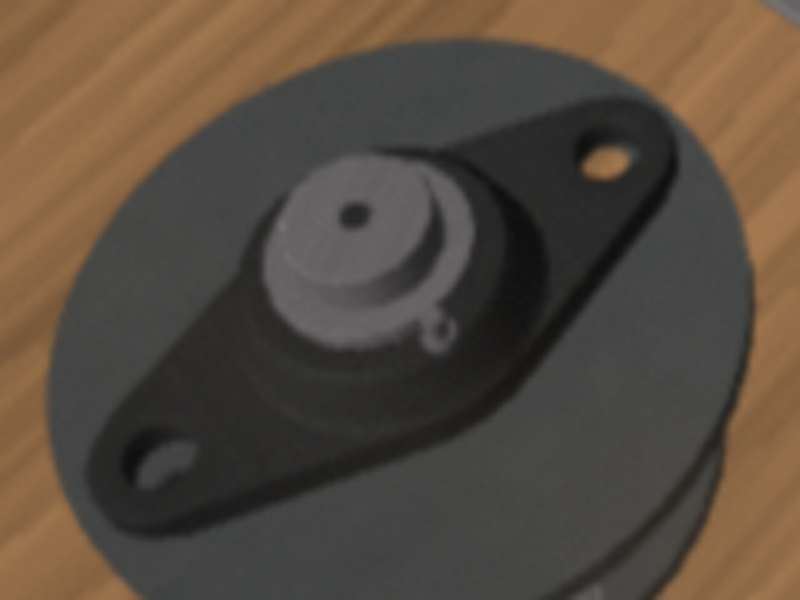

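View pics/sd1.png

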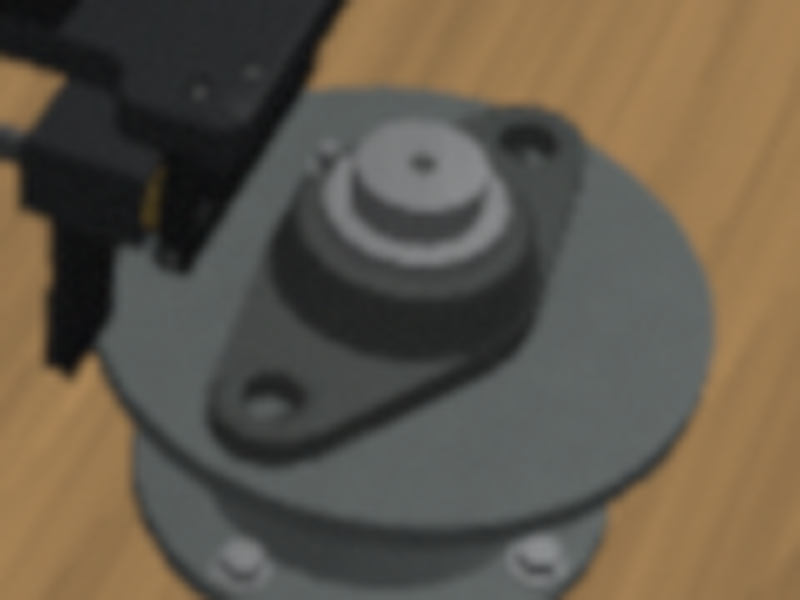

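View pics/sd2.png

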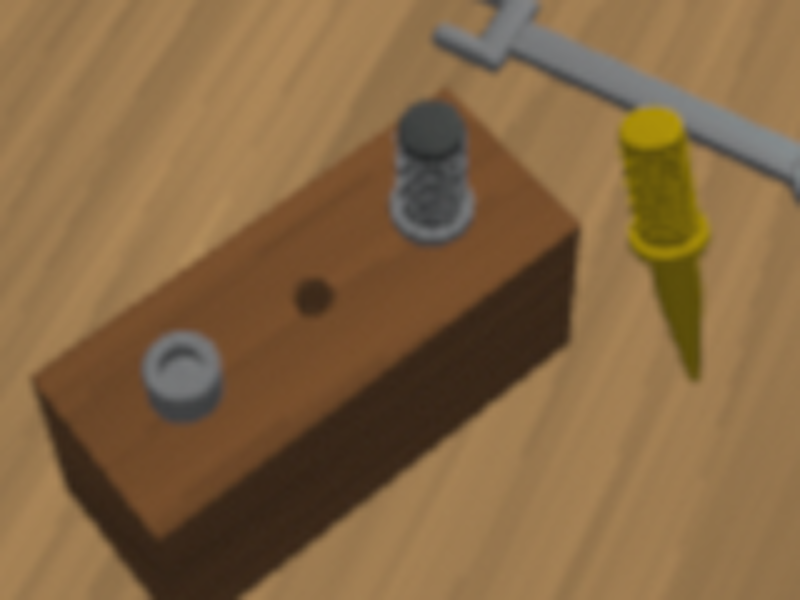

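```bash
cat > h.py <<'E'
import numpy as np
SC=(452.9053,326.256,232.0248,np.array([[ 0.8141633,0.45333054,-0.36280785,0.88195579],[0.58060832,-0.6417229,0.50108451,-0.33147628],[-0.0056652,-0.61861388,-0.78567472,0.63364446],[0,0,0,1]]))
SD=(449.1623,326.9608,240.0288,np.array([[-0.89546909,-0.34778935,0.27780872,0.38692379],[-0.44512081,0.70190632,-0.55605304,0.46517081],[-0.00160637,-0.62158675,-0.78334369,0.73091271],[0,0,0,1]]))
def ray(C,u,v,z):
    f,cx,cy,T=C; d=T[:3,:3]@np.array([(u-cx)/f,(v-cy)/f,1]); o=T[:3,3]; return o+d*(z-o[2])/d[2]
def proj(C,p):
    f,cx,cy,T=C; q=T[:3,:3].T@(np.asarray(p)-T[:3,3]); return np.array([cx+f*q[0]/q[2],cy+f*q[1]/q[2]])
TC=np.array([[ 9.99999780e-01,-2.19017099e-04,6.25980233e-04,-2.96339553e-04],[ 4.85708226e-05,9.65546035e-01,2.60232305e-01,-7.11266230e-02],[-6.61408056e-04,-2.60232218e-01,9.65545833e-01,2.14276652e-02],[0,0,0,1]])
def wristcam(obs):
    from scipy.spatial.transform import Rotation as R
    T=np.eye(4);T[:3,:3]=R.from_quat(np.roll(obs['tcp_rot'],-1)).as_matrix();T[:3,3]=obs['ee_pos']
    return (391.54659,321.6878,238.2686,T@TC)
E
python3 - <<'E'
from h import *
c1=lambda x,y:(110+x/5,240+y/5)
c2=lambda x,y:(340+x*.15,140+y*.15)
c3=lambda x,y:(240+x/5,260+y/5)
print("shaft",ray(SC,*c1(355,215),.137),ray(SD,*c2(424,163),.137))
print("far/sc",ray(SC,*c1(606,155),.097),"near/sd",ray(SD,*c2(268,397),.097))
print("near/sc",ray(SC,*c1(160,457),.097),"far/sd",ray(SD,*c2(530,140),.097))
print("drift top",ray(SD,*c3(432,128),.137)); print("screw",ray(SD,*c3(182,360),.101)); print("mid",ray(SD,*c3(314,297),.085))
print("yellow top",[ray(SD,*c3(653,130),z) for z in(.12,.03)])
C=wristcam(dict(ee_pos=np.array([.6249,0,.4039]),tcp_rot=np.array([0,1,0,0])))
print("wrist hole",ray(C,252,368,.097),"drift top",ray(C,210,37,.137))
E
```

```text
shaft [ 0.54858164 -0.19028073  0.137     ] [ 0.54745668 -0.19091575  0.137     ]
far/sc [ 0.56506803 -0.12392044  0.097     ] near/sd [ 0.56381571 -0.12042896  0.097     ]
near/sc [ 0.53480183 -0.25903464  0.097     ] far/sd [ 0.5321787  -0.25988367  0.097     ]
drift top [0.55788331 0.12535558 0.137     ]
screw [0.59960338 0.21455647 0.101     ]
mid [0.57823127 0.17003887 0.085     ]
yellow top [array([0.49885732, 0.08478451, 0.12      ]), array([0.51534743, 0.02874579, 0.03      ])]
wrist hole [ 0.56700953 -0.11719029  0.097     ] drift top [0.56108484 0.12383904 0.137     ]
```

Run:
```python
import cv2
im=cv2.imread("pics/wrist0.png")[340:400,212:292]; cv2.imwrite("pics/w1.png",cv2.resize(im,(800,600),interpolation=cv2.INTER_CUBIC))
im=cv2.imread("pics/wrist0.png")[0:180,120:360]; cv2.imwrite("pics/w2.png",cv2.resize(im,(800,600),interpolation=cv2.INTER_CUBIC))
from h import *
c3=lambda x,y:(240+x/5,260+y/5)
for z in(0,.02,.06): print(z,ray(SD,*c3(695,380),z))
C=wristcam(dict(ee_pos=np.array([.6249,0,.4039]),tcp_rot=np.array([0,1,0,0])))
for z in (.143,.1,.06): print(z,ray(C,177,138,z),ray(SD,*c3(653,130),z))
```

```text
0 [0.46648854 0.10013042 0.        ]
0.02 [0.46431141 0.11011904 0.02      ]
0.06 [0.45995714 0.13009627 0.06      ]
0.143 [0.53904969 0.06812194 0.143     ] [0.49464318 0.09910552 0.143     ]
0.1 [0.5236875  0.06758242 0.1       ] [0.50252179 0.07233146 0.1       ]
0.06 [0.50939708 0.06708054 0.06      ] [0.50985073 0.04742536 0.06      ]
```

View pics/w1.png

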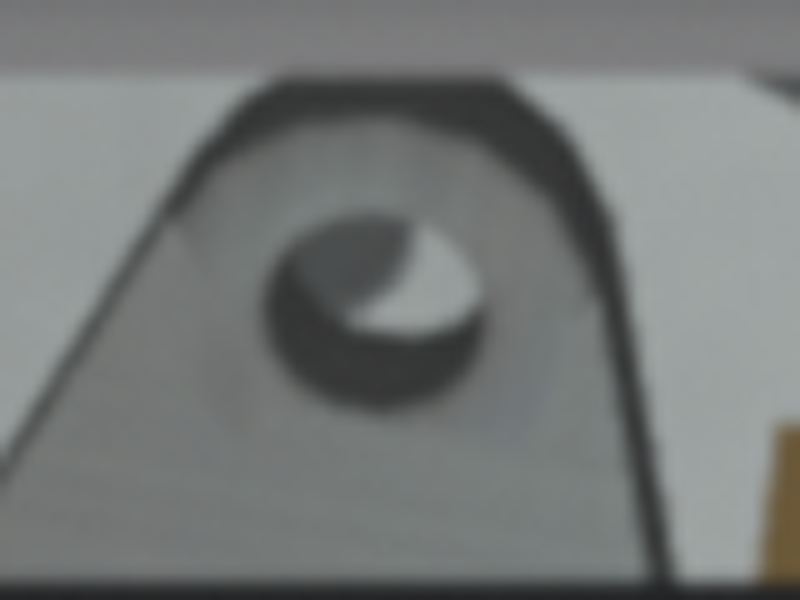

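View pics/w2.png

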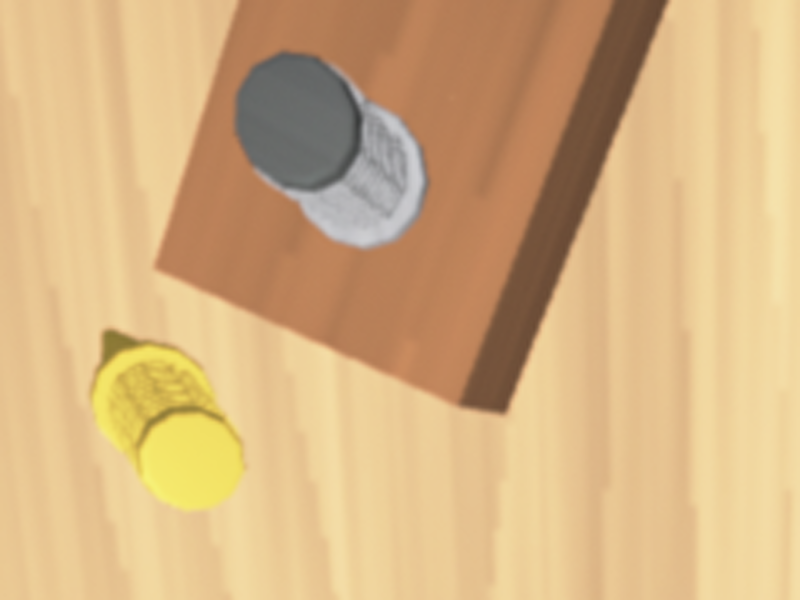

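Run:
```python
import cv2
from h import *
C=wristcam(dict(ee_pos=np.array([.624865,0,.403935]),tcp_rot=np.array([5.4e-5,1,2e-5,-7.25e-4])))
ax=np.array([.548,-.1905])
th=np.linspace(0,2*np.pi,40)
def circ(c,z): return [(c[0]+.009*np.cos(t),c[1]+.009*np.sin(t),z) for t in th]
def hole(a,s): 
    a=np.radians(a); return ax+s*.07*np.array([np.cos(a),np.sin(a)])
def draw(img,cam,off,k,s,name,shift=(0,0)):
    im=img.copy()
    for da,z,col in((0,.097,(0,255,0)),(0,.085,(255,255,0)),(6.8,.085,(0,0,255)),(-6.8,.085,(255,0,255))):
        p=np.array([proj(cam,q) for q in circ(hole(77.2+da,s),z)])-np.array(off)+shift
        cv2.polylines(im,[np.int32((p+.5)*k)],True,col,1)
    cv2.imwrite(name,im)
g=hole(77.2,1); print(g, hole(77.2,-1), proj(C,(*g,.097)))
draw(cv2.imread("pics/w1.png"),C,(212,340),10,1,"pics/w1o.png",np.array([249.5,371])-proj(C,(*g,.097)))
n=hole(77.2,-1)
draw(cv2.imread("pics/sc1.png"),SC,(110,240),5,-1,"pics/sc1o.png",np.array([142,331.4])-proj(SC,(*n,.097)))
im=cv2.imread("pics/sc1o.png")[380:520,60:247]; cv2.imwrite("pics/sc1o.png",cv2.resize(im,(800,600)))
```

```text
[ 0.56350839 -0.12223955] [ 0.53249161 -0.25876045] [248.67306234 373.20056313]
```

View pics/w1o.png

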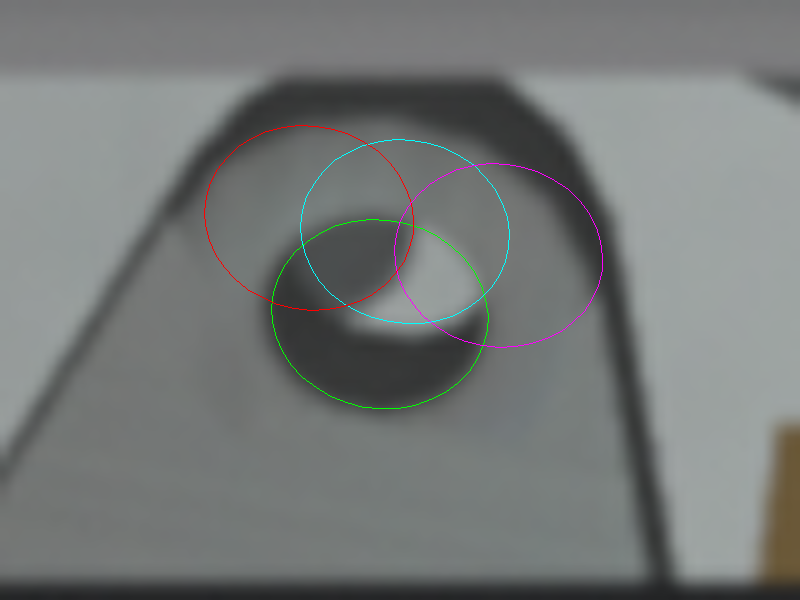

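View pics/sc1o.png

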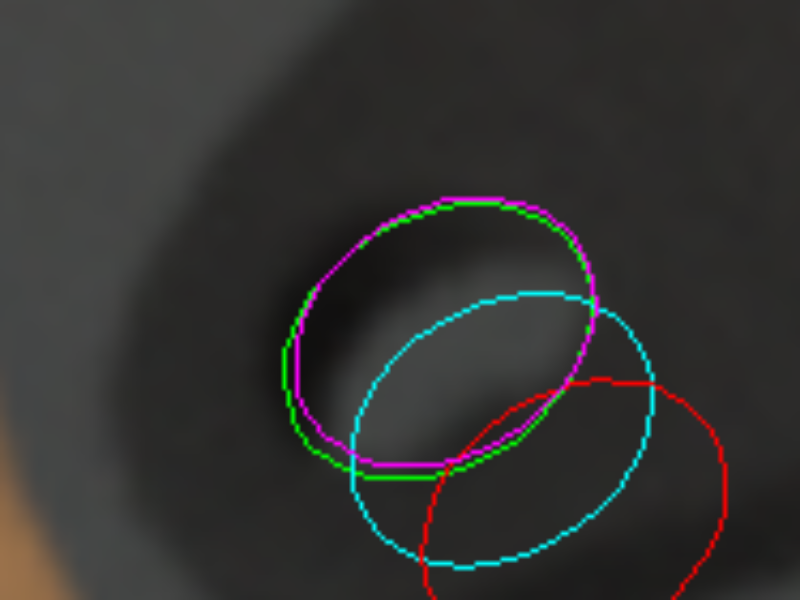

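Call:
{"fn": "servo_tool", "kwargs": {"motion": "-1 2 0 0 0 0 0.3; -1.5 3 -1 0 0 0 0.3; -2 3 -1.5 0 0 0 0.3; -1.5 3 -1 0 0 0 0.3; -0.55 1.46 -0.5 0 0 0 0.3; 0 0 0 0 0 0 0.3; 0 0 0 0 0 0 0.3; 0 0 0 0 0 0 0.3", "squeeze": 50}}

```text
t: 0.82
ee_pos: [0.5599, 0.1236, 0.3649]
tcp_rot: [0.0, 1.0, -0.001, 0.0]
force: [0.8, -0.5, 0.7]
opening: 0.0614
```

Run:
```python
from plant import *
import cv2
o=observe();print(o['t'],o['ee_pos'],o['force'],o['opening'],o['qvel'].round(3))
for n in ["side","scene"]:
    s=snapshot(n)["frame"][:,:,::-1]; cv2.imwrite(f"pics/{n}2.png",s)
    c=s[240:360,240:400] if n=="side" else s[120:240,240:400]
    cv2.imwrite(f"pics/{n}2c.png",cv2.resize(c,(800,600),interpolation=cv2.INTER_CUBIC))
cv2.imwrite("pics/wrist2.png",snapshot("wrist")["frame"][:,:,::-1])
```

```text
0.8167 [0.5599334  0.12359795 0.36493256] [ 0.83590534 -0.49723693  0.65931262] 0.061370876356092334 [ 0.012  0.002  0.01  -0.006 -0.001  0.    -0.002]
```

View pics/side2c.png

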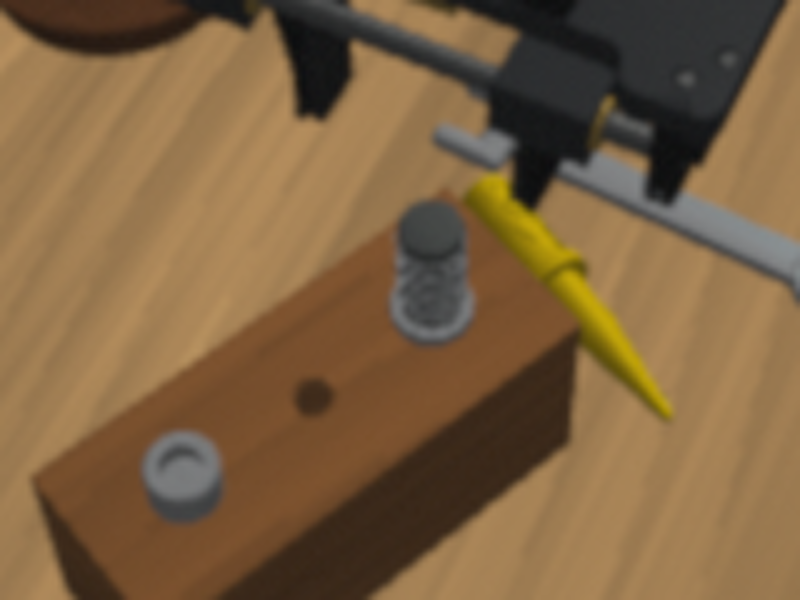

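View pics/scene2c.png

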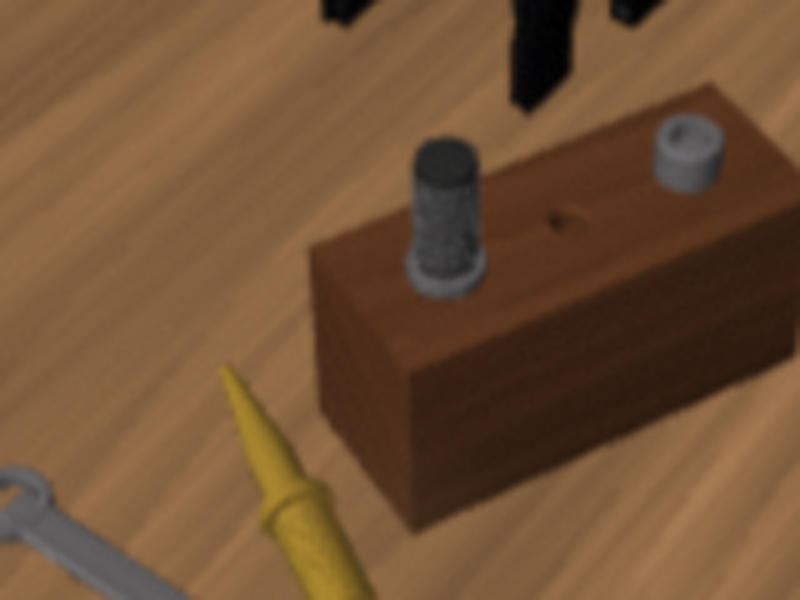

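View pics/wrist2.png

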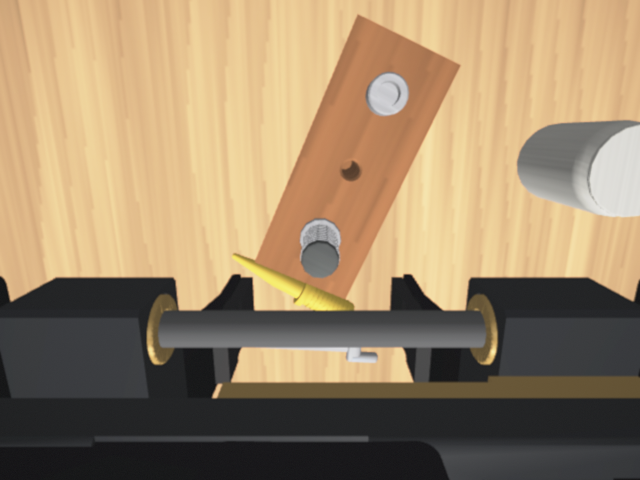

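Call:
{"fn": "servo_tool", "kwargs": {"motion": "0 0 0 0 0 0 0.3; 0 0 0 0 0 0 0.3"}}

```text
t: 1.13
ee_pos: [0.5598, 0.124, 0.3649]
tcp_rot: [0.0, 1.0, -0.0, 0.0]
force: [0.2, 0.8, -1.5]
opening: 0.0609
```

```bash
cat >> h.py <<'E'
def tri(*cu):
    A=[];b=[]
    for C,u,v in cu:
        f,cx,cy,T=C; d=T[:3,:3]@np.array([(u-cx)/f,(v-cy)/f,1]); d/=np.linalg.norm(d); P=np.eye(3)-np.outer(d,d); A.append(P); b.append(P@T[:3,3])
    A=np.vstack(A);b=np.hstack(b); x=np.linalg.lstsq(A,b,rcond=None)[0]; return x,np.linalg.norm(A@x-b)
E
python3 - <<'E'
from plant import *
import cv2
from h import *
o=observe();print(o['t'],o['ee_pos'])
W=wristcam(o)
for n in ["side","scene"]:
    s=snapshot(n)["frame"][:,:,::-1]
    c=s[240:360,240:400] if n=="side" else s[160:280,220:380]
    cv2.imwrite(f"pics/{n}3c.png",cv2.resize(c,(800,600),interpolation=cv2.INTER_CUBIC))
print(tri((SD,373.6,323),(SC,285,193.4),(W,234,254)))
print("drift top",tri((SD,240+432/5,240+228/5),(SC,240+445/5,120+165/5)),ray(W,320,258,.137),ray(SD,240+432/5,240+228/5,.137),ray(SC,240+445/5,120+165/5,.137))
print("screw top",tri((SD,240+182/5,240+460/5),(SC,240+690/5,120+137/5)),ray(W,388,94,.101))
E
```

```text
1.1333 [0.55977744 0.12402133 0.36487751]
(array([0.48268956, 0.09160637, 0.01804046]), np.float64(0.0023203490244126344))
drift top (array([0.55916872, 0.12346214, 0.13339443]), np.float64(0.0004231968508701219)) [0.5587547  0.12819205 0.137     ] [0.55788331 0.12535558 0.137     ] [0.56175788 0.12032461 0.137     ]
screw top (array([0.59999792, 0.21455138, 0.10061802]), np.float64(0.0004274062461183306)) [0.5985066  0.21692974 0.101     ]
```

View pics/side3c.png

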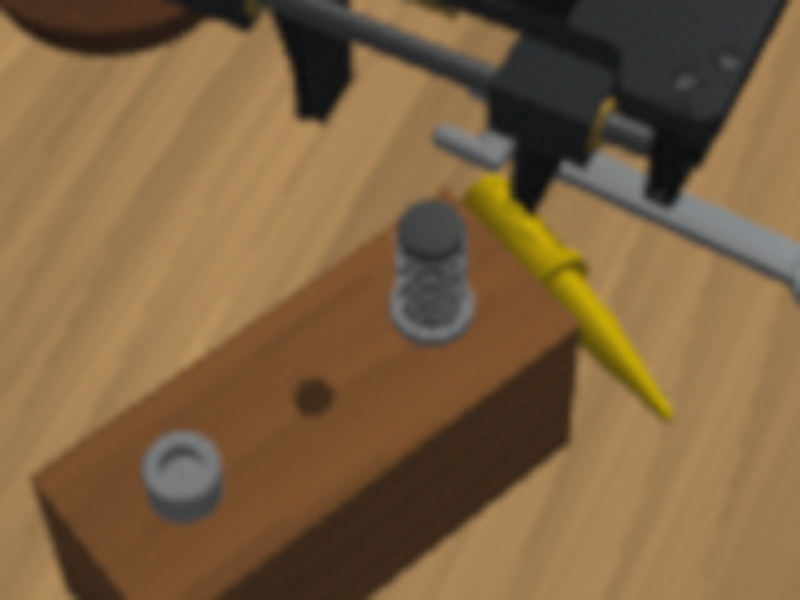

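View pics/scene3c.png

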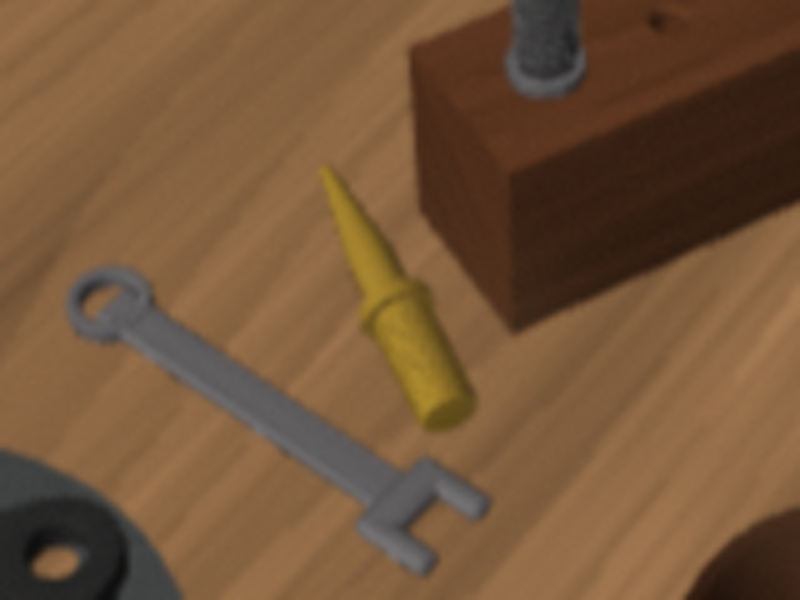

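Call:
{"fn": "servo_tool", "kwargs": {"motion": "0 0 -2 0 0 0 0.3; 0 0 -2.5 0 0 0 0.3; 0 0 -2.5 0 0 0 0.3; 0 0 -1.2 0 0 0 0.3; 0 0 -0.4 0 0 0 0.3; 0 0 0 0 0 0 0.5; 0 0 0 0 0 0 0.9; 0 0 0 0 0 0 0.9; 0 0 0 0 0 0 0.9; 0 0 0 0 0 0 0.9", "squeeze": 60}}

```text
t: 2.07
ee_pos: [0.5598, 0.1247, 0.2798]
tcp_rot: [-0.0, 1.0, -0.0, 0.001]
force: [-0.3, -0.0, -0.2]
opening: 0.0359
```

Call:
{"fn": "servo_tool", "kwargs": {"motion": "0 0 0 0 0 0 0.9; 0 0 0 0 0 0 0.9"}}

```text
t: 2.23
ee_pos: [0.5596, 0.1246, 0.2791]
tcp_rot: [-0.0, 1.0, -0.0, 0.0]
force: [-4.0, -0.6, 1.8]
opening: 0.022
```

Call:
{"fn": "servo_tool", "kwargs": {"motion": "0 0 0.5 0 0 0 0.9; 0 0 1.5 0 0 0 0.9; 0 0 2.5 0 0 0 0.9; 0 0 2.5 0 0 0 0.9; 0 0 2.5 0 0 0 0.9; 0 0 1.5 0 0 0 0.9; 0 0 0 0 0 0 0.9; 0 0 0 0 0 0 0.9"}}

```text
t: 2.9
ee_pos: [0.5595, 0.1246, 0.3889]
tcp_rot: [-0.0, 1.0, -0.0, 0.0]
force: [-0.1, -0.4, -2.9]
opening: 0.0207
```

Run:
```python
from plant import *
import cv2
from h import *
o=observe();print(o['t'],o['ee_pos'],o['force'],o['opening'])
for n in ["side","scene"]:
    s=snapshot(n)["frame"][:,:,::-1]; C=SD if n=="side" else SC
    p=o['ee_pos']-[0,0,.164]
    a=proj(C,p); x,y=int(a[0])-60,int(a[1])-30
    print(n,x,y,"pred tip",proj(C,p-[0,0,.097])-[x,y],"pred collar",proj(C,p-[0,0,.029])-[x,y])
    cv2.imwrite(f"pics/{n}4c.png",cv2.resize(s[y:y+90,x:x+120],(800,600),interpolation=cv2.INTER_CUBIC))
```

```text
2.9 [0.55948542 0.12459665 0.38892912] [-0.13766714 -0.37981962 -2.85528444] 0.020715807635292537
side 265 220 pred tip [60.72131268 67.96686173] pred collar [60.54597908 42.93364805]
scene 269 75 pred tip [60.3782942  80.19522784] pred collar [60.36717916 46.60724696]
```

View pics/side4c.png

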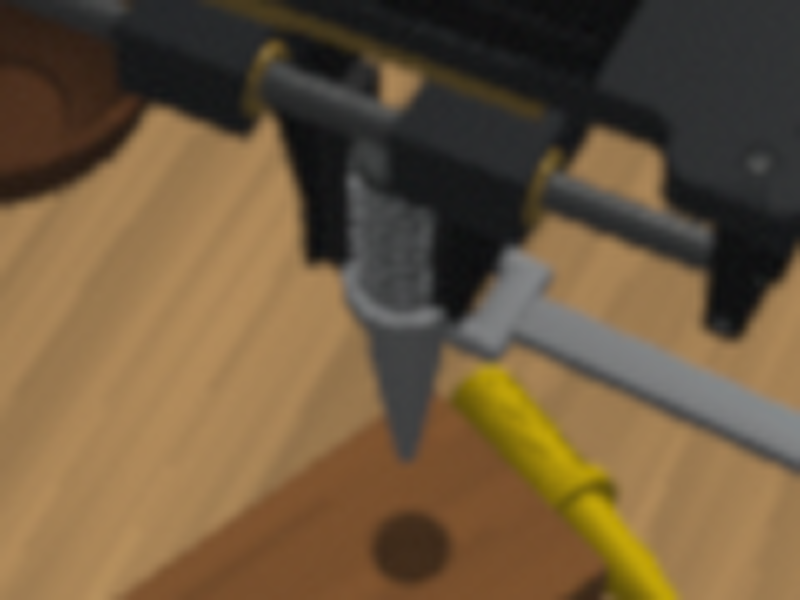

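View pics/scene4c.png

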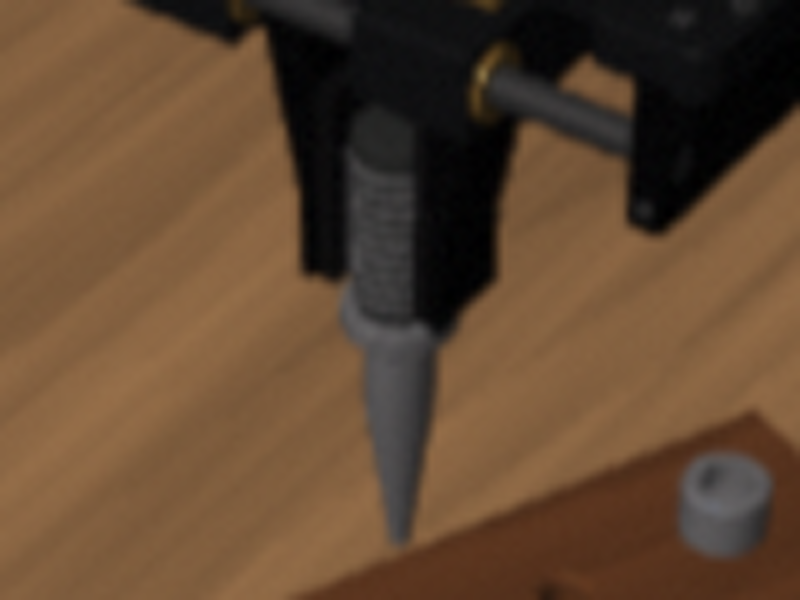

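Call:
{"fn": "servo_tool", "kwargs": {"motion": "0 -1.5 0 0 0 0 0.9; 0 -3 0 0 0 0 0.9; 0 -3.5 0 0 0 0 0.9; 0 -3.5 0 0 0 0 0.9; 0 -3.5 0 0 0 0 0.9; 0 -3.5 0 0 0 0 0.9; 0 -3 0 0 0 0 0.9; 0 -2 0 0 0 0 0.9; 0 -1.1 0 0 0 0 0.9; 0 0 0 0 0 0 0.9"}}

```text
t: 3.83
ee_pos: [0.559, -0.124, 0.3873]
tcp_rot: [0.0, 1.0, -0.002, -0.001]
force: [0.6, 0.1, -3.1]
opening: 0.0212
```

Call:
{"fn": "servo_tool", "kwargs": {"motion": "0 0 -1 0 0 0 0.9; 0 0 -1 0 0 0 0.9; 0 0 0 0 0 0 0.9; 0 0 0 0 0 0 0.9"}}

```text
t: 4.17
ee_pos: [0.5594, -0.1198, 0.3674]
tcp_rot: [-0.0, 1.0, 0.001, -0.001]
force: [0.1, -0.4, -2.6]
opening: 0.0209
```

```bash
cat > look.py <<'E'
from plant import *
import cv2,sys
from h import *
def look(tag,crop=(120,90),c=None,dz=.0,off=(60,45)):
    o=observe();print(o['t'],o['ee_pos'],o['force'],o['opening'])
    for n in ["side","scene"]:
        s=snapshot(n)["frame"][:,:,::-1]; C=SD if n=="side" else SC
        p=o['ee_pos']-[0,0,.262] if c is None else np.array(c)
        a=proj(C,p); x,y=int(a[0])-off[0],int(a[1])-off[1]
        k=800/crop[0]
        print(n,"origin",x,y,"k",k,"pred tip in crop",(proj(C,p)-[x,y])*k)
        cv2.imwrite(f"pics/{n}{tag}.png",cv2.resize(s[y:y+crop[1],x:x+crop[0]],(800,int(crop[1]*k)),interpolation=cv2.INTER_CUBIC))
E
python3 -c "
from look import *
look('5',(80,60),None,0,(40,35))"
```

```text
4.1667 [ 0.55939717 -0.11983107  0.36741771] [ 0.13256297 -0.38749332 -2.57519045] 0.02093309133356307
side origin 342 162 k 10.0 pred tip in crop [406.16266337 354.62965626]
scene origin 189 228 k 10.0 pred tip in crop [402.00870408 357.69776027]
```

View pics/side5.png

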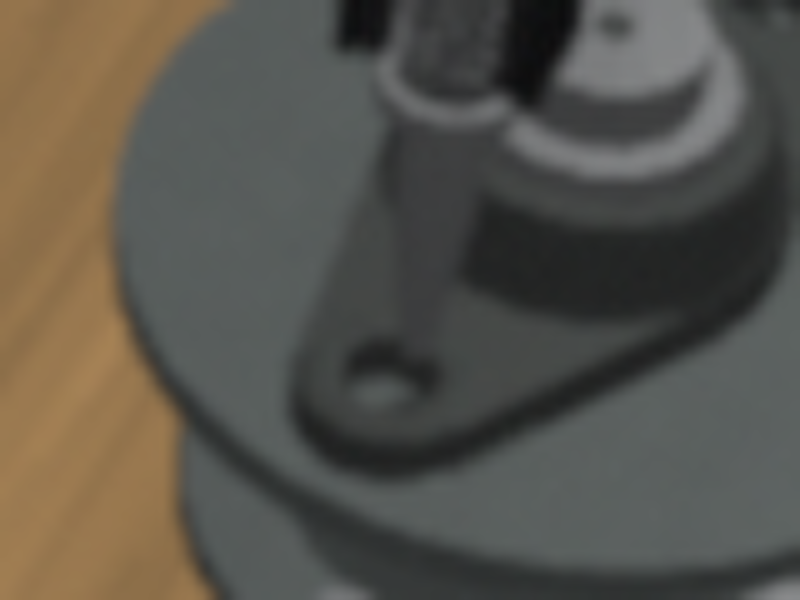

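View pics/scene5.png

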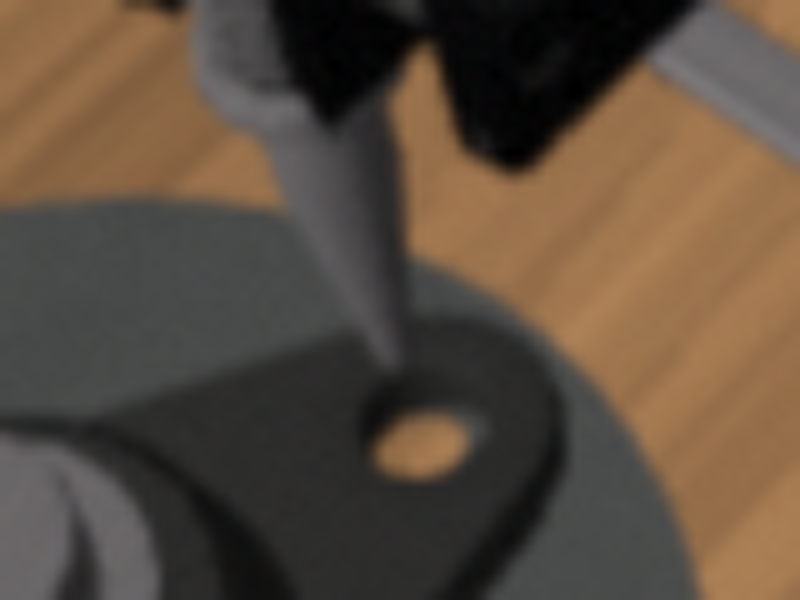

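Run:
```python
import cv2
from look import *
o=observe();print(o['t'],o['ee_pos'])
s=[]
for n,x,y in(("side",360,170),("scene",210,245)):
    f=snapshot(n)["frame"][:,:,::-1][y:y+40,x:x+53]
    f=cv2.resize(f,(795,600),interpolation=cv2.INTER_CUBIC).astype(float)
    g=np.clip((f-20)*2.2,0,255).astype('uint8'); cv2.imwrite(f"pics/{n}6.png",g)
```

```text
4.2667 [ 0.55965569 -0.12049848  0.36875964]
```

View pics/side6.png

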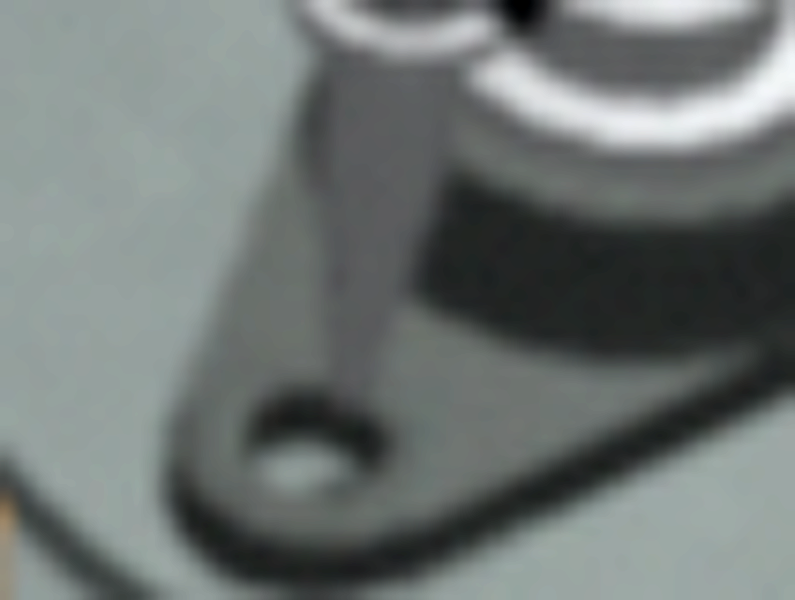

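View pics/scene6.png

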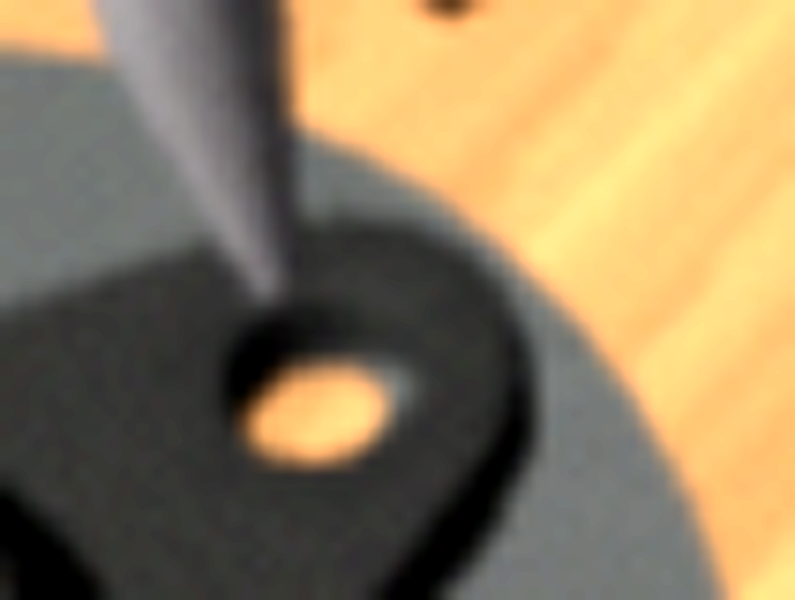

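Run:
```python
from h import *
P=np.array([.5597,-.1205,.3688-.164-.0985])
tsd=np.array([360+350/15,170+405/15]); tsc=np.array([210+267/15,245+303/15])
hsd=np.array([360+317/15,170+443/15]); hsc=np.array([210+322/15,245+388/15])
print("tip tri",tri((SD,*tsd),(SC,*tsc)),P)
bd=tsd-proj(SD,P); bc=tsc-proj(SC,P); print(bd,bc)
print("hole tri raw",tri((SD,*hsd),(SC,*hsc)))
print("corr",ray(SD,*(hsd-bd),.097),ray(SC,*(hsc-bc),.097),tri((SD,*(hsd-bd)),(SC,*(hsc-bc))))
```

```text
tip tri (array([ 0.55888696, -0.12241206,  0.1045179 ]), np.float64(3.154921065834916e-05)) [ 0.5597 -0.1205  0.1063]
[0.68881237 0.1332853 ] [-1.12302904  1.35874055]
hole tri raw (array([ 0.56328691, -0.1229112 ,  0.09471588]), np.float64(0.0008625812852487368))
corr [ 0.56354228 -0.12101078  0.097     ] [ 0.56494701 -0.120917    0.097     ] (array([ 0.56410322, -0.1209848 ,  0.09653208]), np.float64(0.0008341427146168944))
```

Call:
{"fn": "servo_tool", "kwargs": {"motion": "0 0 -0.3 0 0 0 0.9; 0 0 -0.3 0 0 0 0.9; 0 0 -0.3 0 0 0 0.9; 0 0 -0.3 0 0 0 0.9; 0 0 -0.2 0 0 0 0.9; 0 0 -0.2 0 0 0 0.9; 0 0 -0.2 0 0 0 0.9; 0 0 0 0 0 0 0.9"}}

```text
t: 5.03
ee_pos: [0.5594, -0.1214, 0.3503]
tcp_rot: [-0.0, 1.0, 0.0, -0.0]
force: [-0.1, -0.7, -2.8]
opening: 0.0209
```

Call:
{"fn": "servo_tool", "kwargs": {"motion": "0 0 -0.15 0 0 0 0.9; 0 0 -0.15 0 0 0 0.9; 0 0 -0.15 0 0 0 0.9; 0 0 -0.1 0 0 0 0.9; 0 0 -0.1 0 0 0 0.9; 0 0 0 0 0 0 0.9"}}

```text
t: 5.53
ee_pos: [0.5594, -0.1214, 0.344]
tcp_rot: [-0.0, 1.0, -0.0, -0.0]
force: [-0.3, -0.5, -3.0]
opening: 0.0209
```

Call:
{"fn": "servo_tool", "kwargs": {"motion": "0 0.05 -0.2 0 0 0 0.9; 0 0.05 -0.2 0 0 0 0.9; -0.02 0 -0.2 0 0 0 0.9; -0.02 0 -0.2 0 0 0 0.9; -0.02 0 -0.2 0 0 0 0.9; 0 0 0 0 0 0 0.9"}}

```text
t: 6.03
ee_pos: [0.5593, -0.1205, 0.3344]
tcp_rot: [0.0, 1.0, 0.0, 0.001]
force: [5.7, -0.4, -3.0]
opening: 0.021
```

Call:
{"fn": "servo_tool", "kwargs": {"motion": "-0.02 0 -0.2 0 0 0 0.9; -0.02 0 -0.2 0 0 0 0.9; -0.02 0 -0.2 0 0 0 0.9; -0.02 0 -0.2 0 0 0 0.9; -0.02 0 -0.2 0 0 0 0.9; 0 0 0 0 0 0 0.9"}}

```text
t: 6.53
ee_pos: [0.5587, -0.1206, 0.3254]
tcp_rot: [0.0, 1.0, -0.0, 0.002]
force: [5.3, -1.9, 1.4]
opening: 0.0213
```

Call:
{"fn": "servo_tool", "kwargs": {"motion": "-0.02 0 -0.2 0 0 0 0.9; -0.02 0 -0.2 0 0 0 0.9; -0.02 0 -0.2 0 0 0 0.9; -0.02 0 -0.2 0 0 0 0.9; 0 0 0 0 0 0 0.9"}}

```text
t: 6.95
ee_pos: [0.5579, -0.1206, 0.3174]
tcp_rot: [0.0, 1.0, -0.0, 0.002]
force: [6.3, -1.3, 3.3]
opening: 0.0209
```

Call:
{"fn": "servo_tool", "kwargs": {"motion": "-0.02 0 -0.2 0 0 0 0.9; -0.02 0 -0.2 0 0 0 0.9; -0.02 0 -0.2 0 0 0 0.9; -0.02 0 -0.2 0 0 0 0.9; 0 0 0 0 0 0 0.9"}}

```text
t: 7.37
ee_pos: [0.557, -0.1205, 0.3091]
tcp_rot: [0.0, 1.0, -0.0, 0.002]
force: [5.6, -0.5, 1.8]
opening: 0.021
```

Call:
{"fn": "servo_tool", "kwargs": {"motion": "-0.02 0 -0.2 0 0 0 0.9; -0.02 0 -0.2 0 0 0 0.9; -0.02 0 -0.2 0 0 0 0.9; -0.01 0 -0.2 0 0 0 0.9; 0 0 0 0 0 0 0.9"}}

```text
t: 7.78
ee_pos: [0.5561, -0.1204, 0.3009]
tcp_rot: [0.0, 1.0, 0.0, 0.001]
force: [5.3, -0.8, 2.5]
opening: 0.0206
```

Call:
{"fn": "servo_tool", "kwargs": {"motion": "0 0 -0.15 0 0 0 0.9; 0 0 -0.15 0 0 0 0.9; 0 0 -0.15 0 0 0 0.9; 0 0 0 0 0 0 0.9"}}

```text
t: 8.12
ee_pos: [0.556, -0.1203, 0.2959]
tcp_rot: [0.0, 1.0, 0.0, 0.001]
force: [7.6, -0.9, 0.7]
opening: 0.0207
```

Call:
{"fn": "servo_tool", "kwargs": {"motion": "0 0 -0.1 0 0 0 0.9; 0 0 -0.1 0 0 0 0.9; 0 0 -0.1 0 0 0 0.9; 0 0 0 0 0 0 0.9"}}

```text
t: 8.45
ee_pos: [0.556, -0.1204, 0.2929]
tcp_rot: [0.0, 1.0, 0.0, 0.001]
force: [6.7, -1.6, 2.3]
opening: 0.0208
```

Call:
{"fn": "servo_tool", "kwargs": {"motion": "0 0 -0.1 0 0 0 0.9; 0 0 0 0 0 0 0.9"}}

```text
t: 8.62
ee_pos: [0.5561, -0.1204, 0.292]
tcp_rot: [0.0, 1.0, 0.0, 0.001]
force: [6.5, -0.2, 1.5]
opening: 0.021
```

Call:
{"fn": "servo_tool", "kwargs": {"motion": "0 0 -0.06 0 0 0 0.9; 0 0 -0.06 0 0 0 0.9; 0 0 0 0 0 0 0.9"}}

```text
t: 8.87
ee_pos: [0.5561, -0.1204, 0.2911]
tcp_rot: [0.0, 1.0, 0.0, 0.001]
force: [5.5, -0.9, 4.8]
opening: 0.0207
```

Call:
{"fn": "servo_tool", "kwargs": {"motion": "0 0 -0.06 0 0 0 0.9; 0 0 -0.06 0 0 0 0.9; 0 0 0 0 0 0 0.9"}}

```text
t: 9.12
ee_pos: [0.5561, -0.1204, 0.2909]
tcp_rot: [0.0, 1.0, 0.0, 0.001]
force: [1.2, 0.3, 13.9]
opening: 0.021
```

Run:
```python
import cv2
from look import *
o=observe();print(o['t'],o['ee_pos'],o['force'])
for n,x,y in(("side",345,145),("scene",190,220)):
    f=snapshot(n)["frame"][:,:,::-1][y:y+60,x:x+80]
    f=cv2.resize(f,(800,600),interpolation=cv2.INTER_CUBIC).astype(float)
    g=np.clip((f-20)*2.2,0,255).astype('uint8'); cv2.imwrite(f"pics/{n}7.png",g)
```

```text
9.1167 [ 0.55605377 -0.12036566  0.29094953] [ 1.17663857  0.32324889 13.93181557]
```

View pics/side7.png

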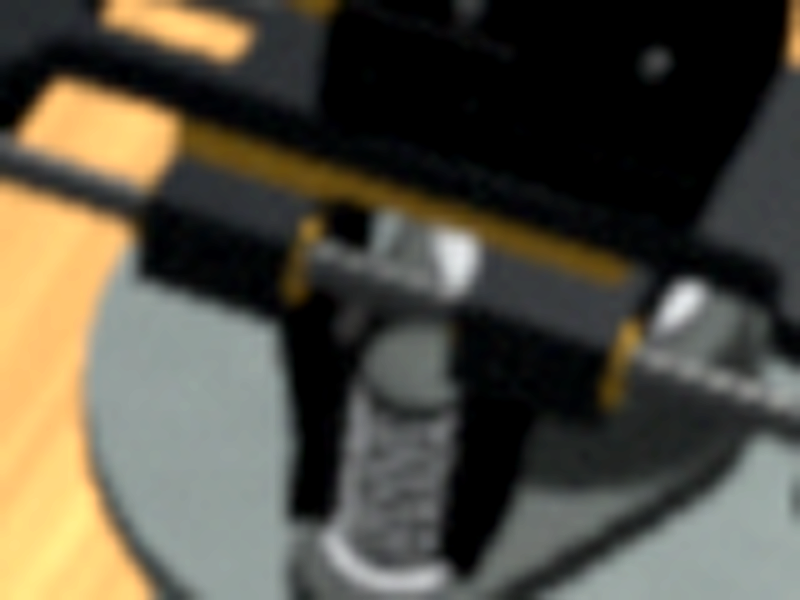

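View pics/scene7.png

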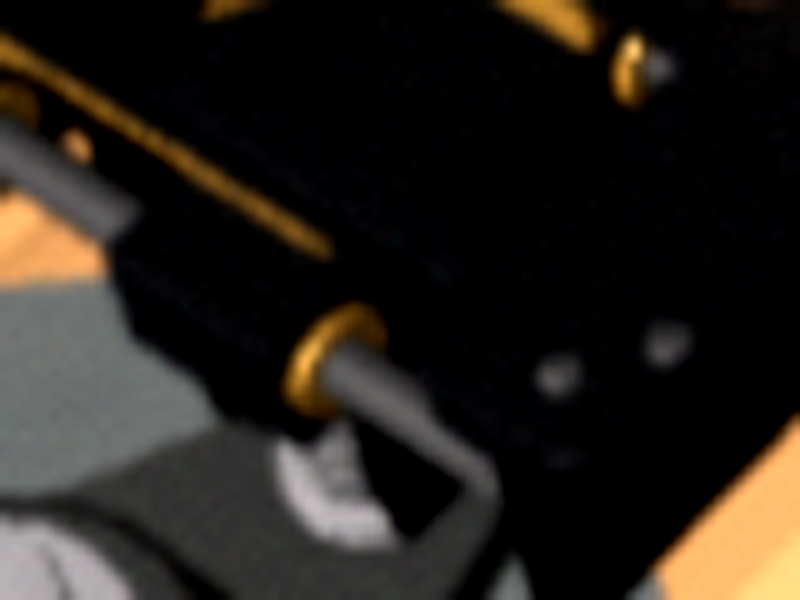

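Call:
{"fn": "servo_tool", "kwargs": {"motion": "0 0 0.05 0 0 0 0.9; 0 0 0 0 0 0 0.5; 0 0 0 0 0 0 0.3; 0 0 0 0 0 0 0.3; 0 0 0 0 0 0 0.3; 0 0 0 0 0 0 0.3"}}

```text
t: 9.72
ee_pos: [0.5552, -0.1204, 0.2892]
tcp_rot: [-0.0, 1.0, -0.0, -0.001]
force: [0.1, -0.3, -0.8]
opening: 0.0463
```

Call:
{"fn": "servo_tool", "kwargs": {"motion": "0 0 0.5 0 0 0 0.3; 0 0 1.5 0 0 0 0.3; 0 0 3 0 0 0 0.3; 0 0 3 0 0 0 0.3; 0 2 1.5 0 0 0 0.3; 0.3 4 0 0 0 0 0.3; 0.5 4 0 0 0 0 0.3; 0.5 4 0 0 0 0 0.3; 0.5 4 0 0 0 0 0.3; 0.5 4 0 0 0 0 0.3"}}

```text
t: 10.55
ee_pos: [0.5784, 0.1014, 0.3854]
tcp_rot: [0.0, 1.0, -0.0, 0.0]
force: [1.0, -0.7, -0.0]
opening: 0.0608
```

Run:
```python
import cv2
from look import *
o=observe();print(o['t'],o['ee_pos'],o['force'])
for n,x,y in(("side",330,130),("scene",110,220)):
    f=snapshot(n)["frame"][:,:,::-1]; cv2.imwrite(f"pics/{n}8f.png",f)
    f=f[y:y+105,x:x+140] if n=="side" else f[y:y+120,x:x+160]
    f=cv2.resize(f,(800,600),interpolation=cv2.INTER_CUBIC).astype(float)
    g=np.clip((f-20)*2.,0,255).astype('uint8'); cv2.imwrite(f"pics/{n}8.png",g)
```

```text
10.55 [0.57835997 0.10141502 0.38539252] [ 0.966699   -0.69437066 -0.03139069]
```

View pics/side8.png

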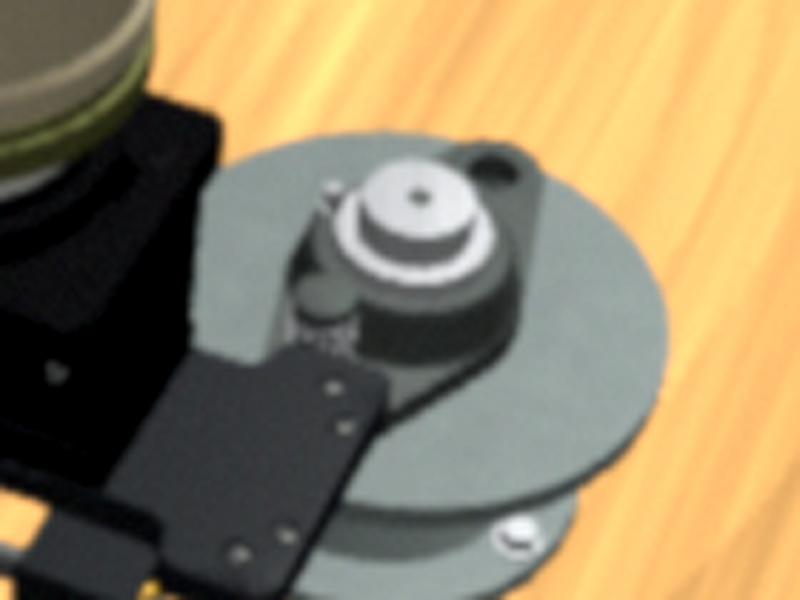

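View pics/scene8.png

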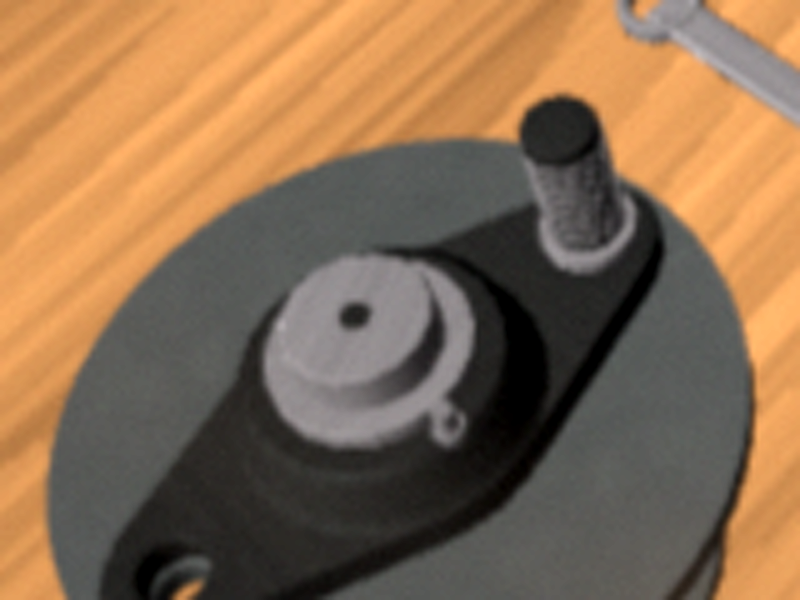

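Call:
{"fn": "servo_tool", "kwargs": {"motion": "0.5 3 0 0 0 0 0.3; 0.7 4 -1 0 0 0 0.3; 0.7 3 -1 0 0 0 0.3; 0.3 1.4 -1 0 0 0 0.3; 0 0 0 0 0 0 0.3; 0 0 0 0 0 0 0.3; 0 0 0 0 0 0 0.3; 0 0 0 0 0 0 0.3"}}

```text
t: 11.32
ee_pos: [0.601, 0.2116, 0.3557]
tcp_rot: [0.0, 1.0, -0.001, 0.001]
force: [-0.6, 0.5, 0.4]
opening: 0.061
```

Run:
```python
import cv2
from look import *
o=observe();print(o['t'],o['ee_pos'],o['force'])
f=snapshot("wrist")["frame"][:,:,::-1]; cv2.imwrite("pics/wrist9.png",f)
W=wristcam(o); print(proj(W,(.6005,.2144,.101)))
for n,x,y in(("side",240,290),("scene",330,110)):
    f=snapshot(n)["frame"][:,:,::-1]
    f=f[y:y+75,x:x+100]
    cv2.imwrite(f"pics/{n}9.png",cv2.resize(f,(800,600),interpolation=cv2.INTER_CUBIC))
```

```text
11.3167 [0.60100536 0.21156939 0.3556995 ] [-0.55912481  0.47471614  0.44868821]
[320.62790656 246.47718865]
```

View pics/wrist9.png

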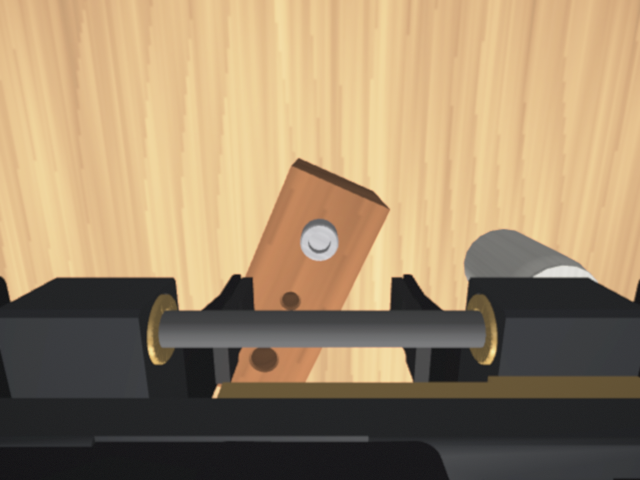

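View pics/scene9.png

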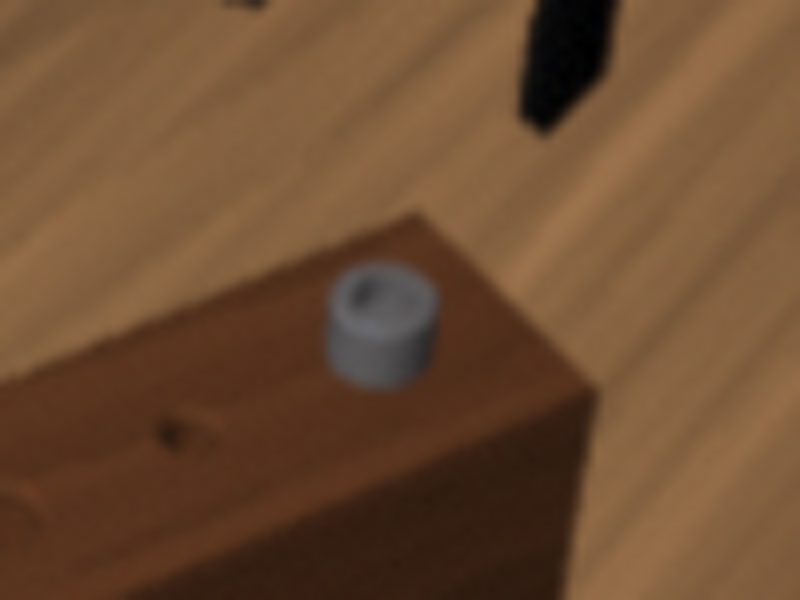

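View pics/side9.png

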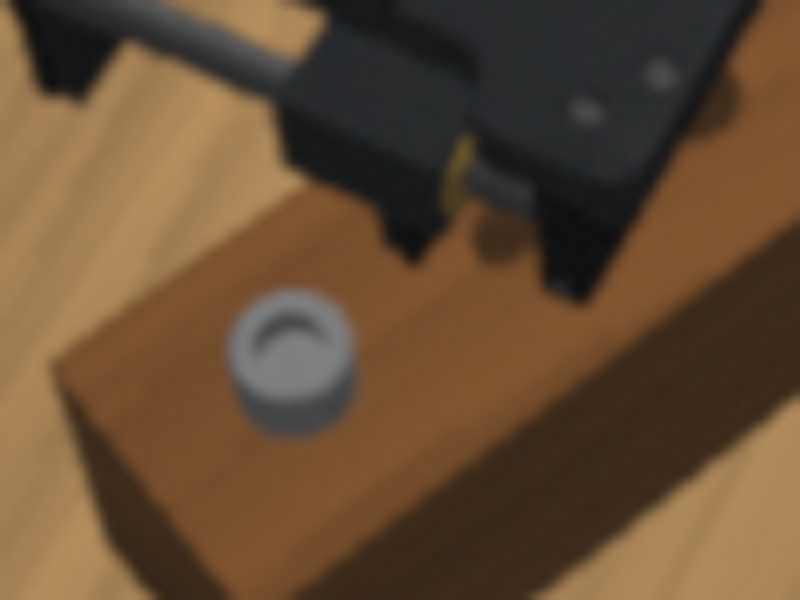

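Run:
```python
import cv2
from look import *
o=observe();print(o['t'],o['ee_pos'],o['qvel'].round(4))
f=snapshot("wrist")["frame"][:,:,::-1]; cv2.imwrite("pics/wrist10.png",cv2.resize(f[190:290,250:390],(800,571),interpolation=cv2.INTER_CUBIC))
W=wristcam(o); print(proj(W,(.6005,.2144,.101)))
```

```text
11.4667 [0.60078633 0.21233785 0.35561542] [-0.0044  0.0049 -0.0041 -0.0003 -0.0006 -0.0025  0.0003]
[321.03072875 247.9014818 ]
```

View pics/wrist10.png

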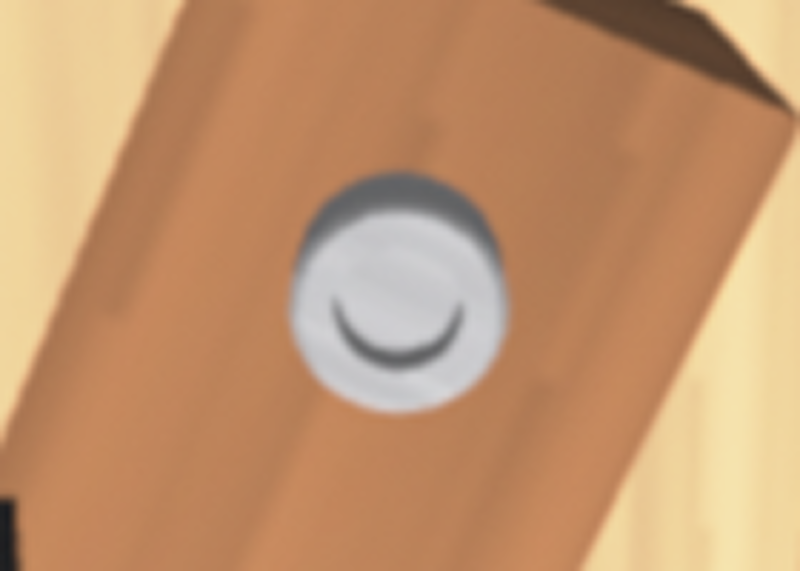

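Call:
{"fn": "servo_tool", "kwargs": {"motion": "0 0.1 -2 0 0 0 0.3; 0 0.1 -2.5 0 0 0 0.3; 0 0 -2 0 0 0 0.3; 0 0 -1.2 0 0 0 0.3; 0 0 -0.5 0 0 0 0.3; 0 0 0 0 0 0 0.3; 0 0 0 0 0 0 0.3"}}

```text
t: 12.1
ee_pos: [0.6009, 0.2155, 0.2739]
tcp_rot: [-0.0, 1.0, -0.0, 0.001]
force: [0.1, 0.1, 0.2]
opening: 0.0608
```

Call:
{"fn": "servo_tool", "kwargs": {"motion": "-0.05 0 -0.2 0 0 0 0.3; 0 0 -0.15 0 0 0 0.3; 0 0 0 0 0 0 0.5; 0 0 0 0 0 0 0.9; 0 0 0 0 0 0 0.9; 0 0 0 0 0 0 0.9; 0 0 0 0 0 0 0.9; 0 0 0 0 0 0 0.9", "squeeze": 40}}

```text
t: 12.77
ee_pos: [0.6001, 0.2155, 0.2694]
tcp_rot: [-0.0, 1.0, 0.0, 0.0]
force: [0.1, -0.4, 0.5]
opening: 0.0289
```

Call:
{"fn": "servo_tool", "kwargs": {"motion": "0 0 0 0 0 0 0.9; 0 0 1 0 0 0 0.9; 0 0 2.5 0 0 0 0.9; 0 0 2.5 0 0 0 0.9; 0 0 2 0 0 0 0.9; 0 0 0 0 0 0 0.9; 0 0 0 0 0 0 0.9"}}

```text
t: 13.35
ee_pos: [0.6003, 0.2156, 0.3511]
tcp_rot: [-0.0, 1.0, 0.0, 0.001]
force: [-0.1, 0.1, -2.3]
opening: 0.0231
```

Run:
```python
import cv2
from look import *
o=observe();print(o['t'],o['ee_pos'],o['force'],o['opening'])
seat=o['ee_pos']-[0,0,.164+.0215]
for n in("side","scene"):
    C=SD if n=="side" else SC
    f=snapshot(n)["frame"][:,:,::-1]
    a=proj(C,seat); x,y=int(a[0])-40,int(a[1])-25
    print(n,x,y,"seat",(a-[x,y])*10,"foot",(proj(C,seat-[0,0,.045])-[x,y])*10)
    g=cv2.resize(f[y:y+60,x:x+80],(800,600),interpolation=cv2.INTER_CUBIC)
    cv2.imwrite(f"pics/{n}11.png",np.clip(g.astype(float)*1.5,0,255).astype('uint8'))
```

```text
13.35 [0.6002616  0.21557035 0.35109663] [-0.13944074  0.07433627 -2.28264329] 0.023061208082474194
side 231 286 seat [405.7586768  255.14239397] foot [435.11350156 403.68742989]
scene 341 91 seat [406.03053391 258.5102717 ] foot [382.40544298 472.51702164]
```

View pics/side11.png

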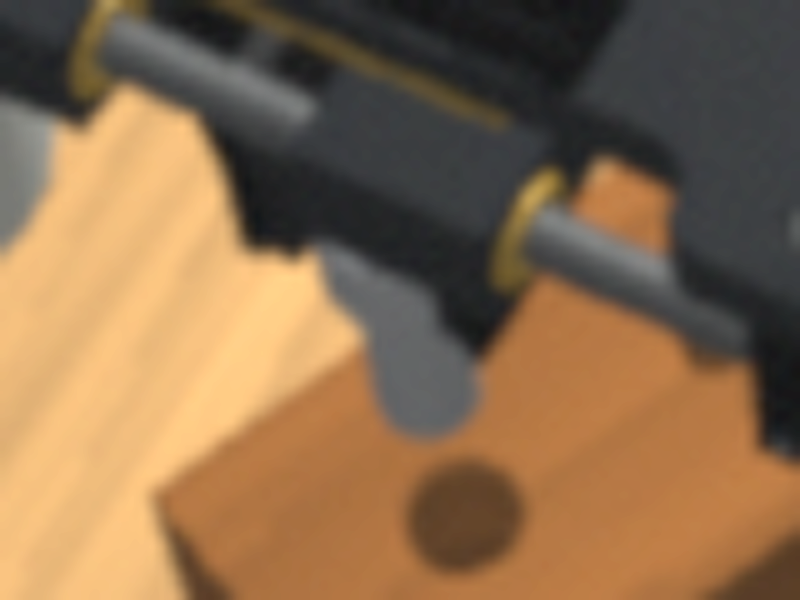

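View pics/scene11.png

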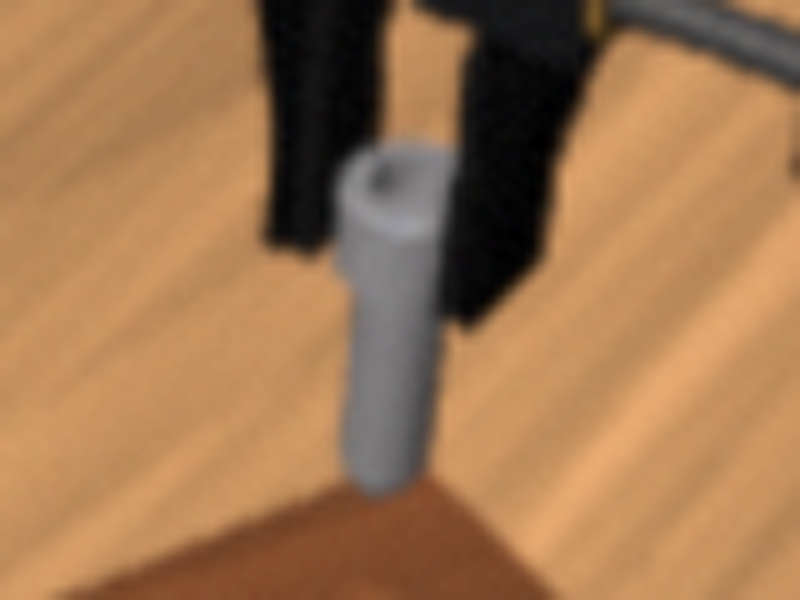

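Call:
{"fn": "servo_tool", "kwargs": {"motion": "0 0 2 0 0 0 0.9; 0 -1 2.5 0 0 0 0.9; -0.5 -2.5 1 0 0 0 0.9; -0.5 -3.5 0 0 0 0 0.9; -0.5 -3.8 0 0 0 0 0.9; -0.5 -3.8 0 0 0 0 0.9; -0.5 -3.8 0 0 0 0 0.9; -0.5 -3.8 0 0 0 0 0.9; -0.5 -3.8 0 0 0 0 0.9; -0.5 -3.8 0 0 0 0 0.9"}}

```text
t: 14.28
ee_pos: [0.5592, -0.0843, 0.4032]
tcp_rot: [-0.0, 1.0, 0.0, -0.001]
force: [1.3, -0.6, -1.8]
opening: 0.023
```

Call:
{"fn": "servo_tool", "kwargs": {"motion": "-0.5 -3.8 0 0 0 0 0.9; -0.5 -3.8 0 0 0 0 0.9; -0.4 -3.6 0 0 0 0 0.9; -0.4 -3 0 0 0 0 0.9; -0.3 -2.2 0 0 0 0 0.9; -0.25 -1.3 0 0 0 0 0.9; 0 0 0 0 0 0 0.9; 0 0 0 0 0 0 0.9; 0 0 0 0 0 0 0.9"}}

```text
t: 15.03
ee_pos: [0.5372, -0.2577, 0.4039]
tcp_rot: [-0.001, 1.0, 0.001, -0.0]
force: [-0.2, -0.1, -1.0]
opening: 0.0229
```

Call:
{"fn": "servo_tool", "kwargs": {"motion": "0.2 -0.1 -1.5 0 0 0 0.9; 0.2 -0.1 -2 0 0 0 0.9; 0 0 -1.5 0 0 0 0.9; 0 0 -1 0 0 0 0.9; 0 0 0 0 0 0 0.9; 0 0 0 0 0 0 0.9; 0 0 0 0 0 0 0.9"}}

```text
t: 15.62
ee_pos: [0.541, -0.2611, 0.3455]
tcp_rot: [0.0, 1.0, 0.0, 0.001]
force: [0.6, 0.2, -0.6]
opening: 0.0227
```

Run:
```python
import cv2
from look import *
o=observe();print(o['t'],o['ee_pos'],o['force'],o['opening'])
foot=o['ee_pos']-[0,0,.164+.0215+.045]; print(foot)
for n in("side","scene"):
    C=SD if n=="side" else SC
    f=snapshot(n)["frame"][:,:,::-1]
    a=proj(C,foot); x,y=int(a[0])-27,int(a[1])-20
    print(n,x,y,"foot",(a-[x,y])*15,"hole guess",(proj(C,(.5417,-.2597,.097))-[x,y])*15)
    g=cv2.resize(f[y:y+40,x:x+53],(795,600),interpolation=cv2.INTER_CUBIC)
    cv2.imwrite(f"pics/{n}12.png",np.clip((g.astype(float)-15)*2.2,0,255).astype('uint8'))
```

```text
15.6167 [ 0.54101406 -0.26109048  0.34553666] [ 0.64496405  0.18035591 -0.59971297] 0.02272996556473796
[ 0.54101406 -0.26109048  0.11503666]
side 390 132 foot [405.25100872 311.23417481] hole guess [377.23169536 415.45132271]
scene 112 308 foot [409.949417   312.71157822] hole guess [497.65811236 399.83099604]
```

View pics/side12.png

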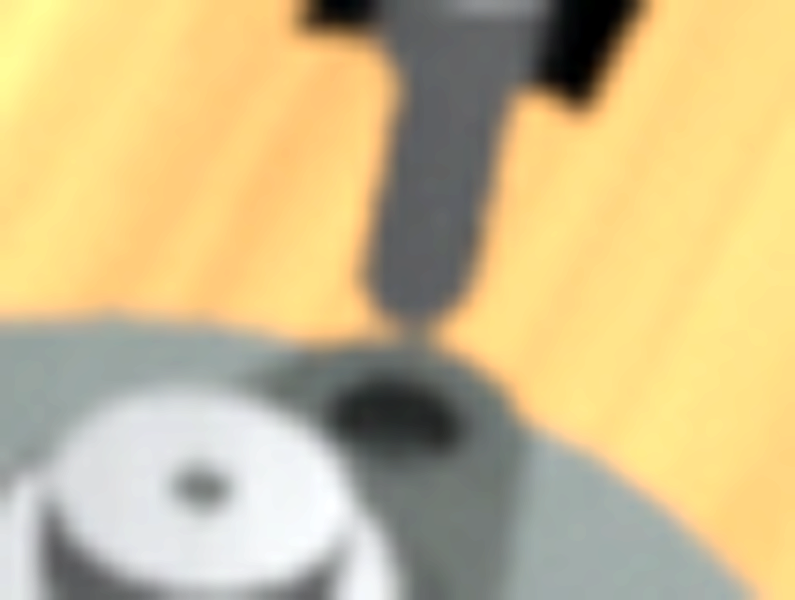

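View pics/scene12.png

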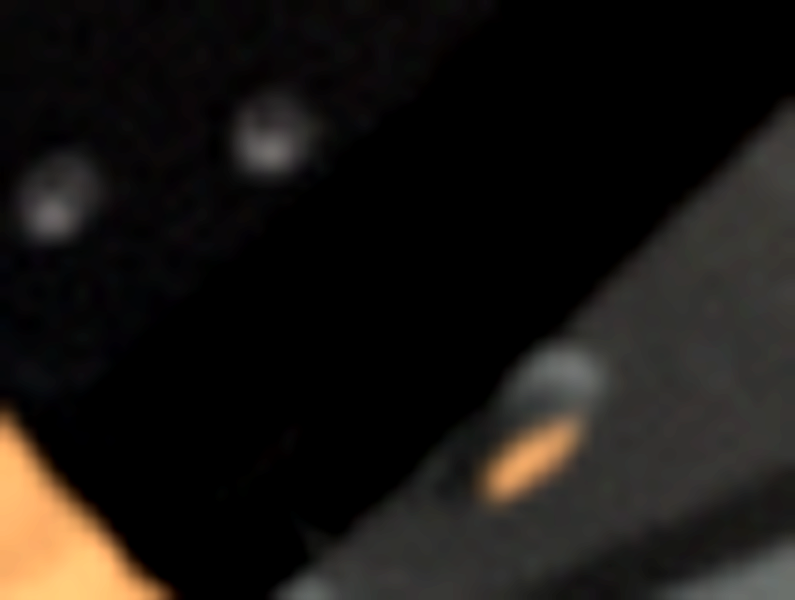

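Run:
```python
import cv2
from h import *
for n,x,y in(("side",390,138),("scene",120,310)):
    f=cv2.imread(f"pics/{n}8f.png")
    g=cv2.resize(f[y:y+40,x:x+53],(795,600),interpolation=cv2.INTER_CUBIC)
    cv2.imwrite(f"pics/{n}13.png",np.clip((g.astype(float)-15)*2.2,0,255).astype('uint8'))
```

```text
(no output)
```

View pics/side13.png

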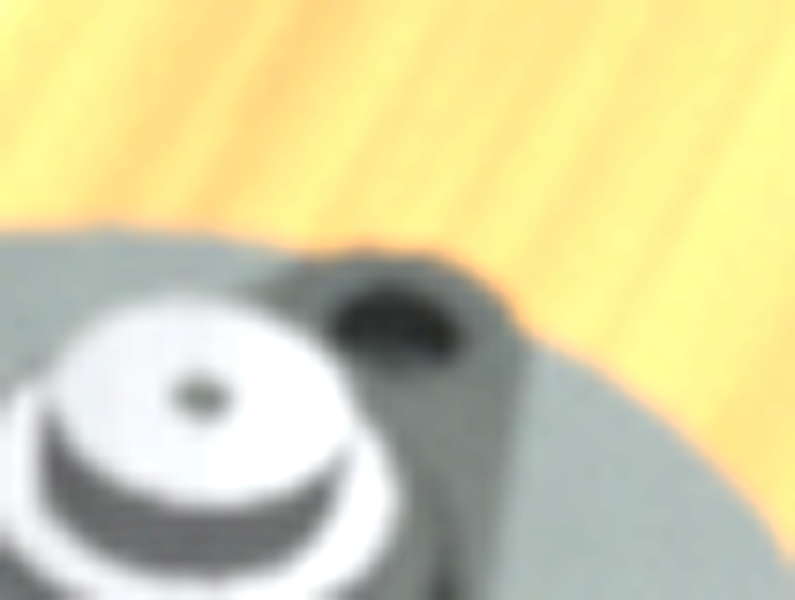

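View pics/scene13.png

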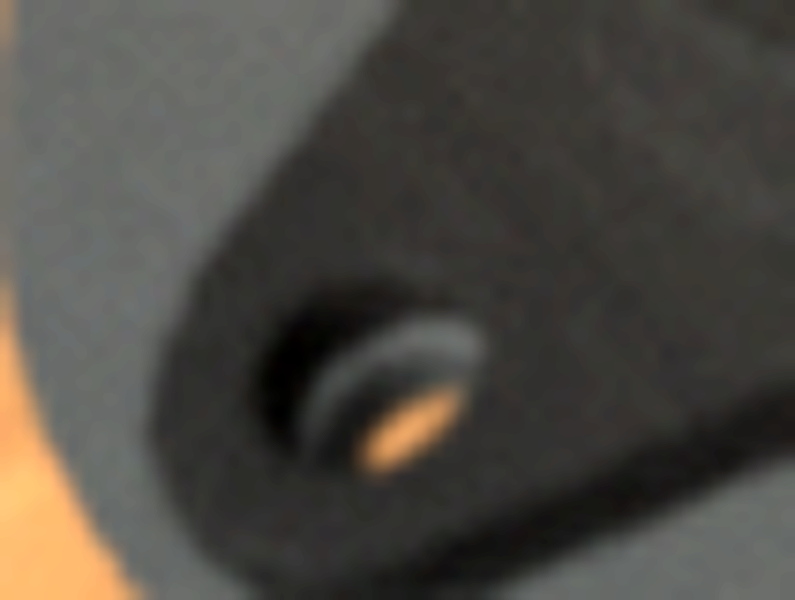

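Run:
```python
import cv2
from h import *
hsc=np.array([144.9,335.1]); hsd=np.array([416.5,160.4])
print(ray(SC,*hsc,.097),ray(SD,*hsd,.097),tri((SC,*hsc),(SD,*hsd)))
# overlays on scene13: hole circle at ear top, ear bottom, pedestal bottom with bias removed
im=cv2.imread("pics/scene13.png"); e=ray(SC,*hsc,.097)
th=np.linspace(0,2*np.pi,40)
for z,col in((.097,(0,255,0)),(.085,(255,255,0)),(.075,(0,0,255))):
    p=np.array([proj(SC,(e[0]+.009*np.cos(t),e[1]+.009*np.sin(t),z)) for t in th])
    cv2.polylines(im,[np.int32((p-[120,310]+.5)*15)],True,col,1)
cv2.imwrite("pics/scene13o.png",im)
```

```text
[ 0.54189135 -0.26031903  0.097     ] [ 0.53842705 -0.25887331  0.097     ] (array([ 0.53956092, -0.26045855,  0.09481061]), np.float64(0.001317688021326554))
```

View pics/scene13o.png

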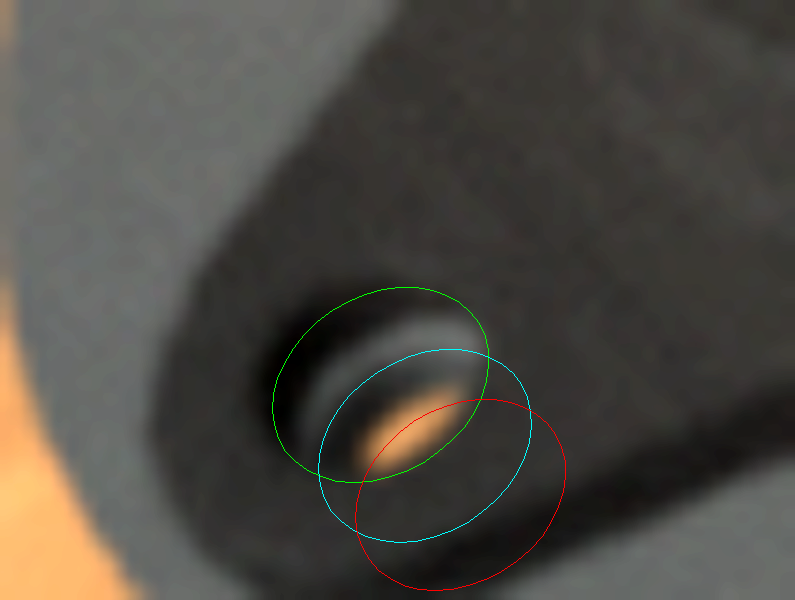

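Call:
{"fn": "servo_tool", "kwargs": {"motion": "0 0.1 -0.3 0 0 0 0.9; 0 0.1 -0.4 0 0 0 0.9; 0 0 -0.4 0 0 0 0.9; 0 0 -0.3 0 0 0 0.9; 0 0 -0.2 0 0 0 0.9; 0 0 -0.2 0 0 0 0.9; 0 0 -0.2 0 0 0 0.9; 0 0 0 0 0 0 0.9"}}

```text
t: 16.38
ee_pos: [0.5405, -0.2595, 0.324]
tcp_rot: [-0.0, 1.0, -0.0, -0.0]
force: [0.5, 0.5, -1.6]
opening: 0.0231
```

Call:
{"fn": "servo_tool", "kwargs": {"motion": "0 0 -0.2 0 0 0 0.9; 0 0 -0.2 0 0 0 0.9; 0 0 -0.2 0 0 0 0.9; 0 0 0 0 0 0 0.9"}}

```text
t: 16.72
ee_pos: [0.5405, -0.2595, 0.3179]
tcp_rot: [-0.0, 1.0, -0.0, -0.0]
force: [0.1, 0.0, -0.8]
opening: 0.0228
```

Call:
{"fn": "servo_tool", "kwargs": {"motion": "0 0 -0.15 0 0 0 0.9; 0 0 -0.15 0 0 0 0.9; 0 0 -0.15 0 0 0 0.9; 0 0 0 0 0 0 0.9"}}

```text
t: 17.05
ee_pos: [0.5405, -0.2595, 0.3135]
tcp_rot: [-0.0, 1.0, -0.0, -0.0]
force: [-0.6, 0.4, -0.9]
opening: 0.0226
```

Call:
{"fn": "servo_tool", "kwargs": {"motion": "0 0 -0.15 0 0 0 0.9; 0 0 -0.15 0 0 0 0.9; 0 0 -0.15 0 0 0 0.9; 0 0 0 0 0 0 0.9"}}

```text
t: 17.38
ee_pos: [0.5406, -0.2595, 0.3091]
tcp_rot: [-0.0, 1.0, 0.0, 0.0]
force: [0.7, 0.7, -0.7]
opening: 0.0226
```

Call:
{"fn": "servo_tool", "kwargs": {"motion": "0 0 -0.2 0 0 0 0.9; 0 0 -0.2 0 0 0 0.9; 0 0 -0.2 0 0 0 0.9; 0 0 0 0 0 0 0.9"}}

```text
t: 17.72
ee_pos: [0.5406, -0.2595, 0.303]
tcp_rot: [-0.0, 1.0, 0.0, 0.0]
force: [2.7, -0.2, -1.2]
opening: 0.0226
```

Call:
{"fn": "servo_tool", "kwargs": {"motion": "0.03 0 -0.2 0 0 0 0.9; 0.03 0 -0.2 0 0 0 0.9; 0 0 -0.2 0 0 0 0.9; 0 0 -0.2 0 0 0 0.9; 0 0 0 0 0 0 0.9"}}

```text
t: 18.13
ee_pos: [0.5411, -0.2595, 0.2948]
tcp_rot: [-0.0, 1.0, 0.0, -0.0]
force: [0.0, -0.1, -0.5]
opening: 0.0224
```

Call:
{"fn": "servo_tool", "kwargs": {"motion": "0 0 -0.2 0 0 0 0.9; 0 0 -0.2 0 0 0 0.9; 0 0 -0.2 0 0 0 0.9; 0 0 -0.15 0 0 0 0.9; 0 0 0 0 0 0 0.9"}}

```text
t: 18.55
ee_pos: [0.5411, -0.2595, 0.2875]
tcp_rot: [-0.0, 1.0, -0.0, -0.0]
force: [0.2, -0.5, -0.8]
opening: 0.0227
```

Call:
{"fn": "servo_tool", "kwargs": {"motion": "0 0 -0.15 0 0 0 0.9; 0 0 -0.15 0 0 0 0.9; 0 0 -0.1 0 0 0 0.9; 0 0 -0.1 0 0 0 0.9; 0 0 0 0 0 0 0.9"}}

```text
t: 18.97
ee_pos: [0.5411, -0.2595, 0.2827]
tcp_rot: [-0.0, 1.0, -0.0, -0.0]
force: [-0.4, 0.1, -0.7]
opening: 0.0229
```

Call:
{"fn": "servo_tool", "kwargs": {"motion": "0 0 -0.05 0 0 0 0.9; 0 0 -0.05 0 0 0 0.9; 0 0 -0.05 0 0 0 0.9; 0 0 0 0 0 0 0.9"}}

```text
t: 19.3
ee_pos: [0.5412, -0.2596, 0.2814]
tcp_rot: [0.0, 1.0, -0.0, 0.0]
force: [-1.0, 0.1, -1.2]
opening: 0.0226
```

Call:
{"fn": "servo_tool", "kwargs": {"motion": "0 0 -0.05 0 0 0 0.9; 0 0 -0.05 0 0 0 0.9; 0 0 0 0 0 0 0.9"}}

```text
t: 19.55
ee_pos: [0.5412, -0.2596, 0.2813]
tcp_rot: [0.0, 1.0, -0.0, 0.0]
force: [-3.7, 1.7, 8.0]
opening: 0.0231
```

Call:
{"fn": "servo_tool", "kwargs": {"motion": "0 0 0.08 0 0 0 0.9; 0 0 0 0 0 0 0.5; 0 0 0 0 0 0 0.3; 0 0 0 0 0 0 0.3; 0 0 0 0 0 0 0.3; 0 0 0 0 0 0 0.3"}}

```text
t: 20.05
ee_pos: [0.5412, -0.2595, 0.2812]
tcp_rot: [-0.0, 1.0, 0.0, 0.0]
force: [-0.6, -0.0, -0.0]
opening: 0.0484
```

Call:
{"fn": "servo_tool", "kwargs": {"motion": "0 0 0.5 0 0 0 0.3; 0 0 1.5 0 0 0 0.3; 0 0 3 0 0 0 0.3; 0 0 3 0 0 0 0.3; 0 0 3 0 0 0 0.3; 3 0 1 0 0 0 0.3; 4 0 0 0 0 0 0.3; 4 0 0 0 0 0 0.3; 3 0 0 0 0 0 0.3; 0 0 0 0 0 0 0.3"}}

```text
t: 20.88
ee_pos: [0.6855, -0.2571, 0.3982]
tcp_rot: [-0.001, 1.0, 0.002, -0.001]
force: [0.5, 0.6, -0.7]
opening: 0.0606
```

Run:
```python
import cv2
from look import *
o=observe();print(o['t'],o['ee_pos'],o['force'])
for n,x,y in(("side",330,110),("scene",110,220)):
    f=snapshot(n)["frame"][:,:,::-1]; cv2.imwrite(f"pics/{n}14f.png",f)
    f=f[y:y+120,x:x+160]
    f=cv2.resize(f,(800,600),interpolation=cv2.INTER_CUBIC).astype(float)
    g=np.clip((f-20)*2.,0,255).astype('uint8'); cv2.imwrite(f"pics/{n}14.png",g)
```

```text
20.8833 [ 0.68554766 -0.2571295   0.39822117] [ 0.51965969  0.58857545 -0.72687125]
```

View pics/side14.png

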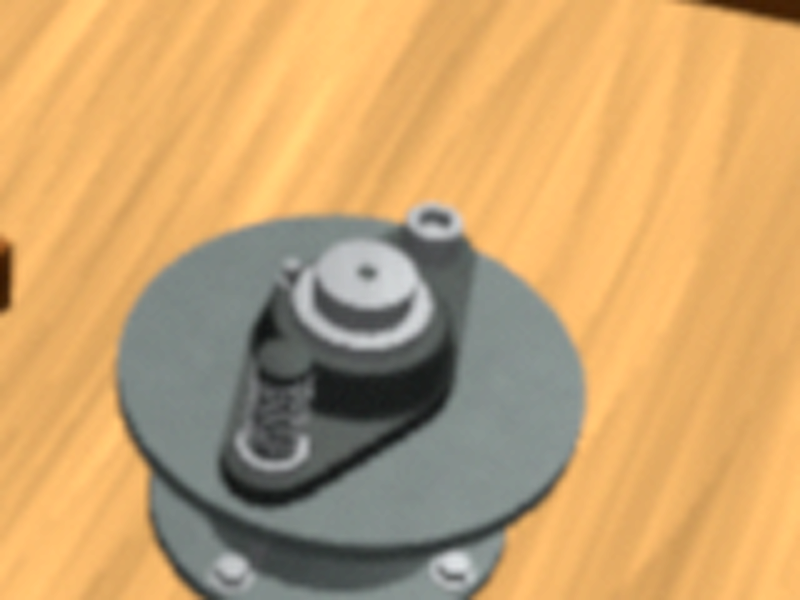

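View pics/scene14.png

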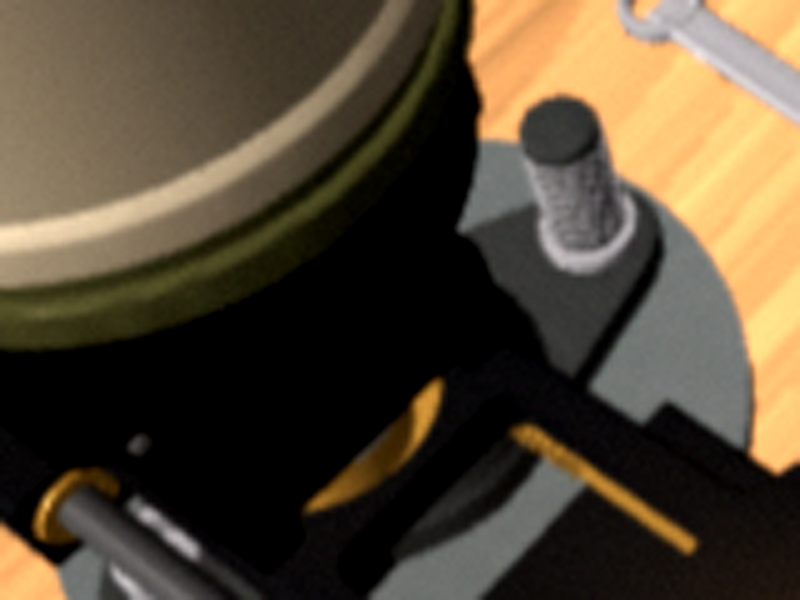

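View pics/side14f.png

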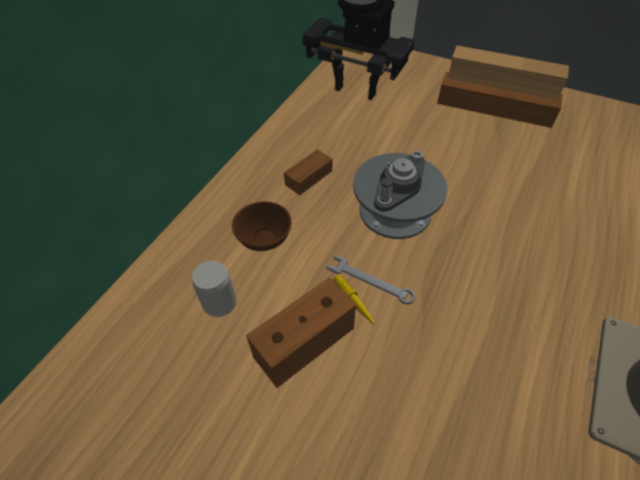

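Call:
{"fn": "servo_tool", "kwargs": {"motion": "0 0 0 0 0 0 0.3; 0 0 0 0 0 0 0.3; 0 0 0 0 0 0 0.3; 0 0 0 0 0 0 0.3; 0 0 0 0 0 0 0.3; 0 0 0 0 0 0 0.3"}}

```text
t: 21.48
ee_pos: [0.6809, -0.2596, 0.4016]
tcp_rot: [0.0, 1.0, -0.0, 0.0]
force: [0.5, 0.4, 0.2]
opening: 0.0614
```

Run:
```python
from plant import *
o=observe();print(o['t'],o['ee_pos'],o['force'],abs(o['qvel']).max())
print(finish_job())
```

```text
21.4833 [ 0.6808766  -0.25961845  0.40163549] [0.5216796  0.42421721 0.21391436] 0.007248079480418626
the job is handed in; nothing more can be done
None
```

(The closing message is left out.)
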